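# Fit and tighten the band clamp on the humidifier outlet

### The arm

A 7-joint arm with a two-finger parallel gripper is mounted at the origin on a cart in front of the work surface, level with it; the furniture and walls round the work are solid. World frame = base frame: x ahead of the robot, y to its left, z up, the work surface at z = 0. Lengths are in m, angles in rad, forces in N, time in s.
With the tool pointing down it reaches from about 0.4 to 0.85 m from the base axis. Payload 6.9 kg.
Tool frame: the origin (TCP) lies between the finger pads; the fingertips stand 8 mm ahead of it and the grasp point (between the pads) lies 11 mm behind it; z points along the fingers, y is the direction in which the jaws open and shut (so a half turn about z gives the same grasp; the last joint's range is limited). The gripper opens to 85 mm and grips with 20 to 120 N. Pads are 22 mm wide; open, the fingers measure 114 mm over their backs; the gripper's body (76 mm by 85 mm) begins 54 mm behind the grasp point. The pads swing forward as they close: fully open they stand 13 mm farther back than shut.
Start: joints at [1.218, 0.507, -0.238, 1.5, 0.126, 1.149, -0.155], TCP at [0.276, -0.561, 0.239] pointing down, gripper open.
Joint ranges: [-3.08, 3.08], [-0.24, 2.05], [-1.43, 1.35], [0, 2.5], [-1.52, 4.66], [0.17, 1.96], [-2.89, 2.89]. Speed limits (rad/s): [2.39, 2.39, 3.14, 3.14, 3.14, 3.14, 3.14].

### API

Orientations are given as [roll, pitch, yaw] about the fixed x, y, z axes, in that order (R = Rz(yaw) Ry(pitch) Rx(roll)).
In Python, from plant import sense, camera, camera_info, sign_off gives the robot as it stands.
- The arm moves only by the tool arm_command, never from a script. Its argument "series" is a list that holds one entry, the list of rows, each a list of 5 numbers: the opening in per cent of the stroke, from 0 (shut) to 100 (fully open), then the shift along the tool's x, y, z in mm, then the turn about the tool's z in rad. In form: [[[jaw, dx, dy, dz, spin], ...]]. A call has 1 to 20 rows; each row is the pose to reach, as a shift and turn from the pose commanded when the call began, along the tool's axes at that moment; what a row does not reach only later rows make up. A row lasts 1/8 s, in which the tool goes at most 62.5 mm and 10.7 degrees, less where a joint would pass 70% of its speed; a pose out of reach is approached as far as the arm can. A call with a gripper value outside its range is refused whole. The fingers move at their own pace and stop on an object; "force" is the grip in N (left out, the last holds). Time passes only in rows, so rows that repeat a pose let the fingers close. It gives the time, the measured TCP pose, the force and the opening at its end, in the units of the state.
- sense(): the state, without advancing time (a new reading comes with each control period).
- camera(name): name is "side" or "top" or "wrist"; returns the picture (400x640x3 uint8, red, green, blue); there is no depth.
- camera_info(name): a dict with "fx", "fy", "cx", "cy" (pixels), "rvec" (rotation vector, rad) and "tvec" (3), from world to camera coordinates, as OpenCV has them; the wrist camera has in their place "hand_eye" (4x4, takes a point from camera to tool coordinates, whose origin is the TCP and whose axes are the flange's). Camera axes: x right, y down, z forward; pixel columns grow to the right and rows downward; lengths in m; the calibration is good to about 2 mm. The wrist camera is an equidistant fisheye: a pixel r from the principal point sees the ray r / f radians off the axis. A picture is of the moment at which its call begins: read the wrist's pose just before it. camera_info takes no time and is no camera call.
- sign_off(): hands the job in, once; it reports no verdict.
The state is a dict: "t": time; "qpos": joint angles; "joint_vel": joint speeds; "tau": joint torques, N m; "position": TCP position; "eef_rot": TCP orientation; "contact_force": force on the tool from outside, world axes, zero at the start; "wrist_torque": the same for the moment, N m; "finger_gap": opening from 0.0 (shut) to 1.0 (fully open).
Only numpy, scipy, OpenCV 4.12 (cv2) and the standard library are available. Lean on these libraries where they do the work, as an engineer would, in place of code of your own. Each camera call takes 0.05 s, during which the arm holds its last target.

### The job

Take the steel band clamp out of its wooden stand, slide it gently over the barbed stub of the humidifier outlet until the band sits fully home against the black collar, then turn its orange thumbscrew clockwise (seen from above) until the clamp is snug: about 0.3 N m felt on the screw, well short of crushing the stub. Leave the bottle, the tape roll and the paste cup where they stand.

Things in the scene. Friction and masses are not known exactly. Their poses are not given: they have to be found in the camera images.
- tab (a point): Grip point on the clamp's upright steel tab, 50 mm above the ring's centre, with the clamp's axes. The tab stands on top of the ring, 8 mm thick along x, 18 mm wide along y, from 27 to 62 mm above the ring's centre.
- band_centre (a point): Centre of the clamp's ring, with the clamp's axes. Released on the stub, the ring hangs about 4 mm low and is kept from rolling over by a black rest lug under its screw housing.
- knob (a point): Middle of the clamp's orange round thumbscrew knob, 22 mm across, 24 mm high, axis along the clamp's z, 40 mm to the clamp's -y side, 42 mm above the ring's centre, over a dark housing. Clockwise from above drives the shoe in, 3 mm per rad; free running takes 0.2 N m; it holds where left. The knob gives 0.5 rad per N m on its screw. With clamp x along outlet x, turning pushes the band to the collar.
- shoe: Brass pressure shoe, 10 mm along the clamp's x, 14 mm high, inside the ring beside the screw housing; origin in the middle of its inner face. It presses the stub toward the clamp's +y. It meets the stub after about 1.4 to 3.2 rad of the screw (it differs each time); from there the screw's torque rises from 0.2 by about 0.12 to 0.2 N m per radian.
- clamp: The loose band clamp, 0.16 kg, screw and shoe included: an upright steel ring, 49 mm inside, 55 mm outside, 12 mm wide. Origin at the ring's centre; x is the ring's axis, z up. At the start the ring stands with its lower edge in the slot of a fixed wooden stand (slot walls 34 mm high); lift it straight up by 50 mm or more to clear it.
- seat (a point): Where the ring's centre belongs when the band is fully home, on the stub's axis. The outlet is a grey fixed unit whose stub points along its own -x; +x is the slide-on direction, z up. The black collar's face (56 mm across) lies 6 mm beyond this point in +x. Nothing of the outlet is higher than 28 mm above this point.
- mouth (a point): Centre of the free end of the stub, 38 mm before the seat in -x, same axes. The grey plastic stub is 33 mm across at its end and widens over three barbs to 45 mm at most; at the seat it has four ribs, about 42 mm across them.
- stub: The barbed stub alone; its origin lies on the table under the seat.
- collar: The black collar behind the seat with its two rest lugs; its origin lies on the table under the seat.
- mist: A clear small mist bottle, 36 mm wide and 129 mm tall, loose, bystander; origin under its centre.
- tape: A roll of paper tape lying flat, 93 mm wide and 24 mm high, loose, bystander; origin under its centre.
- cup: A small plastic cup of paste, 63 mm wide and 36 mm high, loose, bystander; origin under its centre.
Not all that is in view belongs to the job. What is meant by the clamp is not green or purple, and is the smaller of those in its own colour.

How it is judged:
By the outcome, as a careful person would: the job done as asked, in the order asked, and still so for the second after the job is handed in, with the robot touching nothing.
It also fails if it takes over 72 s, if anything falls off the work surface, if the arm or the gripper's body presses on something with over 40 N, if the wrist force passes 120 N, or if a joint passes its speed limit or range.

## Working session

There is one attempt and no reset: what is moved stays moved. The work goes in short steps, Python scripts to look and compute and a tool call to move; the robot and the scene stay as the last step left them, time stands still between calls to the robot, and variables do not carry over. Pictures are saved under pics/ and viewed, and the job is handed in when it is done.

Besides the shell and the picture viewer there is one more tool, called after "Request:" in YAML: its name, and indented under it one key for each argument. arm_command: Moves the arm, as the interface text tells. Its arguments: {"type":"object","properties":{"series":{"type":"array"},"force":{"type":"number"}},"required":["series"]}

```bash
ls; mkdir -p pics; python3 - <<'E'
from plant import sense,camera,camera_info
import cv2
print(sense())
for n in ["side","top","wrist"]:
    print(n,camera_info(n))
    cv2.imwrite(f"pics/{n}0.png",camera(n)[:,:,::-1])
E
```

```text
pics
{'t': 0.0, 'qpos': array([ 1.21854116,  0.50831829, -0.23750479,  1.50116   ,  0.12565009,
        1.14888577, -0.1548247 ]), 'joint_vel': array([-0.00176125, -0.0015652 , -0.00035591, -0.00047132, -0.00017551,
       -0.00016493,  0.00016333]), 'tau': array([-9.10773997e-04, -6.20601153e+01, -2.18650885e+00, -2.49650860e+01,
        1.27116346e-02,  1.21932602e-02, -1.10913588e-04]), 'position': array([ 0.27592349, -0.56023775,  0.23843171]), 'eef_rot': array([-3.13980304e+00,  1.12151129e-06,  4.57712923e-01]), 'contact_force': array([-0.37221208,  0.59636634,  0.14948929]), 'wrist_torque': array([ 0.00068437, -0.01255494, -0.05811222]), 'finger_gap': 0.9999420142232239}
side {'fx': 446.5195494357962, 'fy': 446.5195494357962, 'cx': 320.2036733714567, 'cy': 194.2106712013434, 'rvec': array([ 0.10594668,  2.76521875, -1.41242649]), 'tvec': array([0.60074334, 0.08757944, 1.24101014])}
top {'fx': 494.27940234362967, 'fy': 494.27940234362967, 'cx': 324.30177219808974, 'cy': 196.67301951325234, 'rvec': array([ 2.17735881, -2.20125709,  0.07812533]), 'tvec': array([-0.04865871,  0.58654643,  1.26633486])}
wrist {'fx': 309.70691628693146, 'fy': 309.70691628693146, 'cx': 318.6684159804429, 'cy': 194.36503003815776, 'hand_eye': array([[ 2.94133199e-04, -9.60963852e-01, -2.76673795e-01,
         6.91815173e-02],
       [ 9.99999929e-01,  2.17462695e-04,  3.07797089e-04,
        -1.31813375e-04],
       [-2.35615647e-04, -2.76673866e-01,  9.60963848e-01,
        -1.35443495e-01],
       [ 0.00000000e+00,  0.00000000e+00,  0.00000000e+00,
         1.00000000e+00]])}
```

View pics/side0.png

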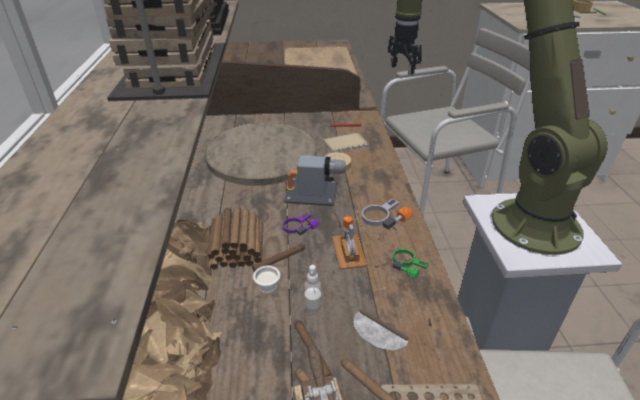

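View pics/top0.png

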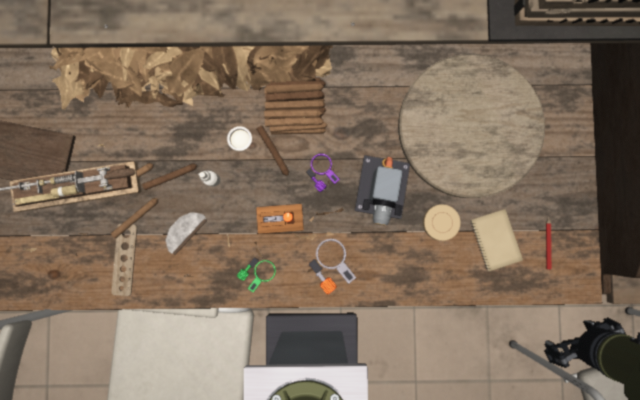

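View pics/wrist0.png

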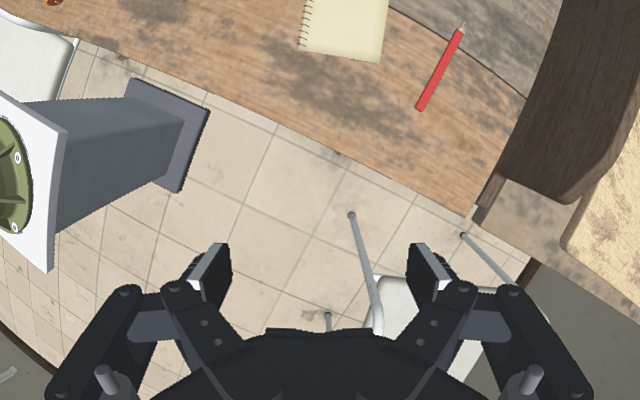

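```bash
cat > h.py <<'E'
import numpy as np,cv2
from scipy.spatial.transform import Rotation as R
from plant import sense,camera,camera_info
def cam(n):
    i=camera_info(n);K=np.array([[i['fx'],0,i['cx']],[0,i['fy'],i['cy']],[0,0,1]])
    return K,np.array(i['rvec']),np.array(i['tvec'])
def proj(n,P):
    K,r,t=cam(n);return cv2.projectPoints(np.atleast_2d(np.array(P,float)),r,t,K,None)[0][:,0]
def ray(n,uv):
    K,r,t=cam(n);Rm=cv2.Rodrigues(r)[0];d=Rm.T@np.linalg.inv(K)@np.array([uv[0],uv[1],1.]);return -Rm.T@t,d/np.linalg.norm(d)
def onz(n,uv,z):
    o,d=ray(n,uv);return o+d*(z-o[2])/d[2]
def tri(uv1,uv2,n1="side",n2="top"):
    a,d=ray(n1,uv1);b,e=ray(n2,uv2)
    s=np.linalg.lstsq(np.c_[d,-e],b-a,rcond=None)[0]
    p,q=a+s[0]*d,b+s[1]*e;return (p+q)/2,np.linalg.norm(p-q)
def wproj(P,pos,rot):
    i=camera_info("wrist");H=np.array(i['hand_eye']);Rm=R.from_euler('xyz',rot).as_matrix()
    Pt=(np.atleast_2d(P)-pos)@Rm; Pc=(Pt-H[:3,3])@H[:3,:3]
    th=np.arctan2(np.hypot(Pc[:,0],Pc[:,1]),Pc[:,2]);ph=np.arctan2(Pc[:,1],Pc[:,0])
    return np.c_[i['cx']+i['fx']*th*np.cos(ph),i['cy']+i['fy']*th*np.sin(ph)]
def wray(uv,pos,rot):
    i=camera_info("wrist");H=np.array(i['hand_eye']);Rm=R.from_euler('xyz',rot).as_matrix()
    x,y=(uv[0]-i['cx'])/i['fx'],(uv[1]-i['cy'])/i['fy'];th=np.hypot(x,y)
    d=np.array([x/th*np.sin(th),y/th*np.sin(th),np.cos(th)])
    return pos+Rm@H[:3,3],Rm@H[:3,:3]@d
def wonz(uv,z,pos,rot):
    o,d=wray(uv,pos,rot);return o+d*(z-o[2])/d[2]
def crop(img,x0,y0,x1,y1,k,name):
    cv2.imwrite("pics/"+name,cv2.resize(img[y0:y1,x0:x1],None,fx=k,fy=k,interpolation=cv2.INTER_CUBIC))
E
python3 - <<'E'
from h import *
s=cv2.imread("pics/side0.png");t=cv2.imread("pics/top0.png")
crop(t,230,130,430,300,4,"t1.png");crop(s,270,140,430,290,5,"s1.png")
for n in("side","top"): print(n,ray(n,(320,200)))
E
```

```text
side (array([0.67186951, 0.90538696, 0.79845771]), array([-0.060857  , -0.8002081 , -0.59662671]))
top (array([ 0.49980592, -0.04910855,  1.302993  ]), array([ 0.06038067,  0.00414856, -0.9981668 ]))
```

View pics/t1.png

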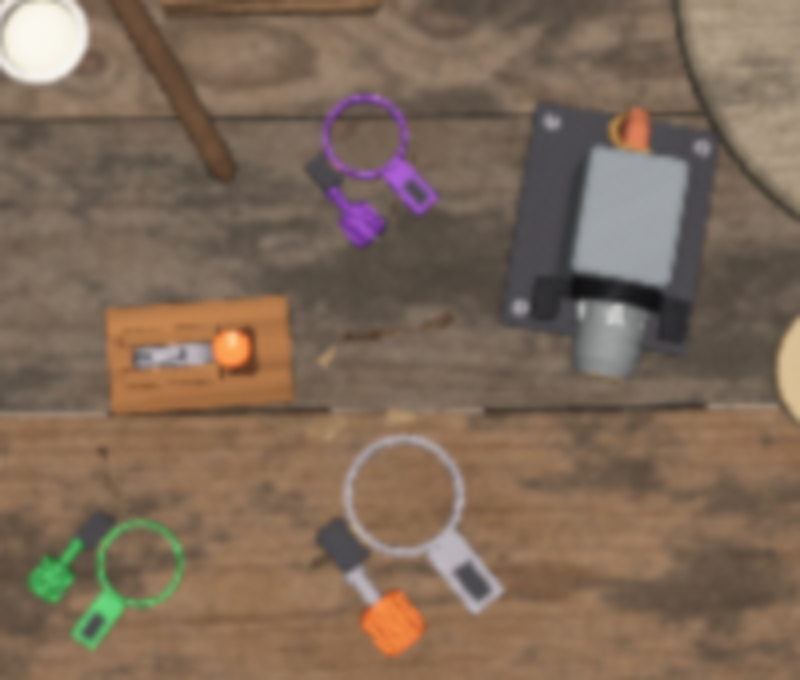

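View pics/s1.png

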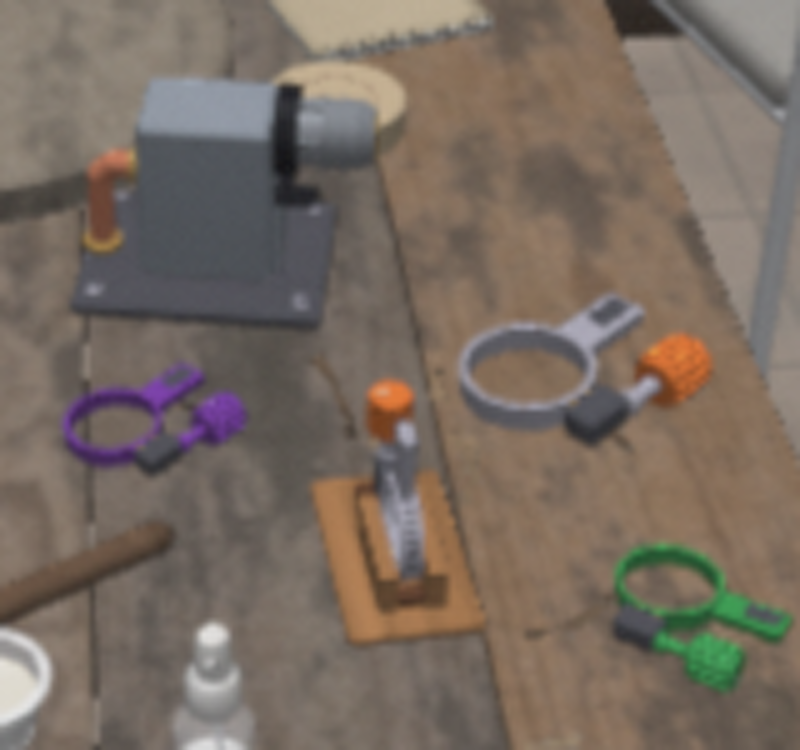

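```bash
python3 - <<'E'
from h import *
s=cv2.imread("pics/side0.png");t=cv2.imread("pics/top0.png")
for n,im,(x0,y0,x1,y1) in(("side",s,(335,205,365,235)),("top",t,(278,205,300,230))):
    h=cv2.cvtColor(im,cv2.COLOR_BGR2HSV)[y0:y1,x0:x1]
    m=(h[...,0]<14)&(h[...,1]>200)&(h[...,2]>120)
    ys,xs=np.nonzero(m);print(n,m.sum(),xs.mean()+x0,ys.mean()+y0,xs.min()+x0,xs.max()+x0,ys.min()+y0,ys.max()+y0)
crop(t,250,195,310,240,12,"t2.png");crop(s,325,205,375,275,8,"s2.png")
crop(t,350,150,420,230,9,"t3.png");crop(s,280,145,360,210,9,"s3.png")
E
```

```text
<stdin>:6: RuntimeWarning: Mean of empty slice.
  ret = ret.dtype.type(ret / rcount)
Traceback (most recent call last):
ValueError: zero-size array to reduction operation minimum which has no identity
```

```bash
python3 - <<'E'
from h import *
s=cv2.imread("pics/side0.png");t=cv2.imread("pics/top0.png")
for n,im,(x0,y0,x1,y1) in(("side",s,(335,205,365,235)),("top",t,(278,205,300,230))):
    h=im[y0:y1,x0:x1].astype(int)
    m=(h[...,2]>170)&(h[...,0]<90)&(h[...,2]-h[...,1]>80)
    ys,xs=np.nonzero(m);print(n,m.sum(),xs.mean()+x0,ys.mean()+y0,xs.min()+x0,xs.max()+x0,ys.min()+y0,ys.max()+y0)
crop(t,250,195,310,240,12,"t2.png");crop(s,325,205,375,275,8,"s2.png")
crop(t,350,150,420,230,7,"t3.png");crop(s,280,145,360,210,9,"s3.png")
E
```

```text
side 26 348.15384615384613 219.03846153846155 344 351 217 221
top 51 287.4901960784314 217.41176470588235 283 292 213 221
```

View pics/t2.png

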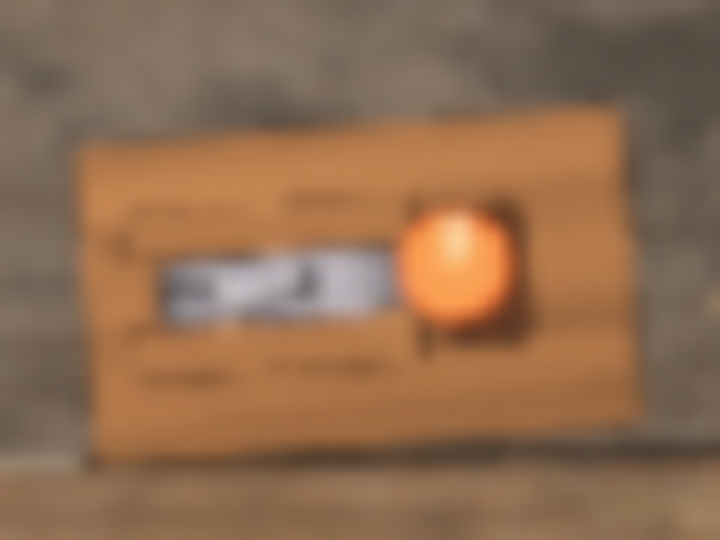

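View pics/s2.png

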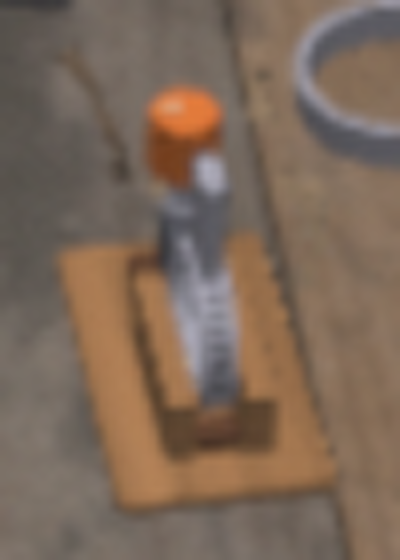

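View pics/t3.png

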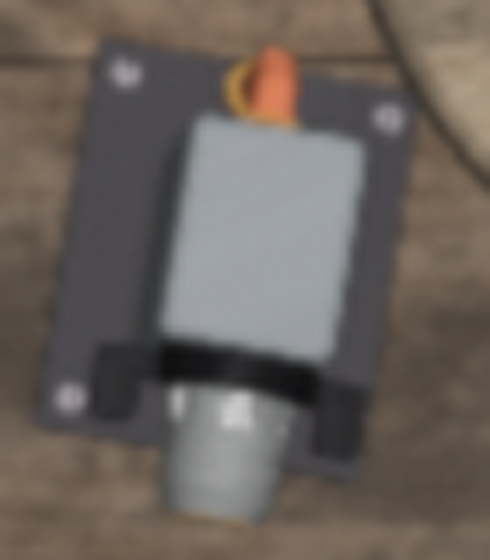

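View pics/s3.png

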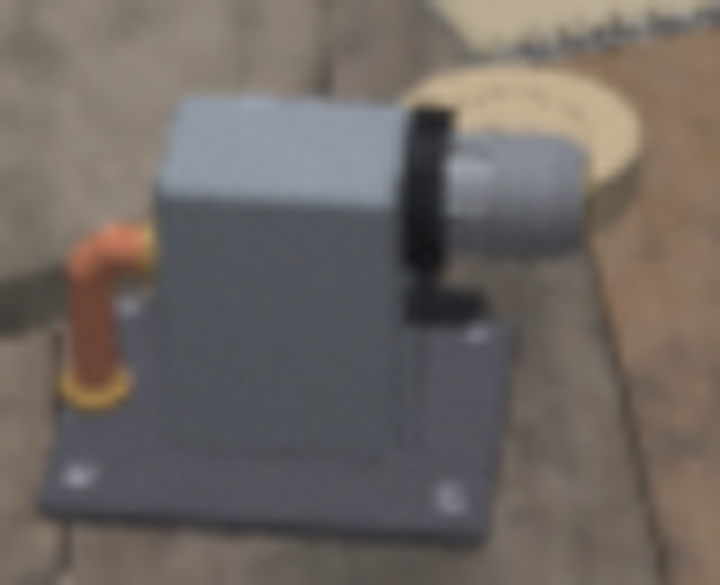

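```bash
python3 - <<'E'
from h import *
def T2(x,y): return (x+.5)/12-.5+250,(y+.5)/12-.5+195
def S2(x,y): return (x+.5)/8-.5+325,(y+.5)/8-.5+205
def T3(x,y): return (x+.5)/7-.5+350,(y+.5)/7-.5+150
def S3(x,y): return (x+.5)/9-.5+280,(y+.5)/9-.5+145
k,e=tri(S2(187,112),T2(458,266));print("knobtop",k,e)
for a,b in (((80,150),(620,108)),((95,460),(638,418))):
    p,q=onz("top",T2(*a),.02),onz("top",T2(*b),.02);d=p-q;print("stand",p,q,np.arctan2(-d[0],d[1]))
for nm,sp,tp in(("boltA",(78,473),(125,72)),("boltB",(452,498),(70,397)),("boltC far",(130,305),(388,118))):
    print(nm,tri(S3(*sp),T3(*tp)), onz("top",T3(*tp),.01))
B=[onz("top",T3(*p),.012) for p in((125,72),(70,397),(388,118))]
d=B[0]-B[1];print("yaw",np.arctan2(d[1],d[0]));d=B[0]-B[2];print(np.arctan2(-d[0],d[1]))
# body top edges
print("body top corner", tri(S3(160,195),T3(200,115)),tri(S3(405,203),T3(165,335)),tri(S3(412,110),T3(330,360)),tri(S3(183,97),T3(363,140)))
# stub mouth
print("mouth",tri(S3(578,198),T3(215,517)))
E
```

```text
knobtop [0.53400458 0.03556959 0.0873365 ] 0.0019026417262904992
stand [0.56089114 0.12203655 0.02      ] [0.56872443 0.00514923 0.02      ] 0.06691564038257726
stand [0.4939543  0.11892553 0.02      ] [0.50169774 0.00179588 0.02      ] 0.06601397432740344
boltA (array([ 0.68360708, -0.16974659,  0.01266732]), np.float64(0.002618721992032837)) [ 0.68266812 -0.1698514   0.01      ]
boltB (array([ 0.56158309, -0.147223  ,  0.01218989]), np.float64(0.002578707799983952)) [ 0.5604087  -0.14719647  0.01      ]
boltC far (array([ 0.66435572, -0.26815185,  0.01279843]), np.float64(0.0010327714313464696)) [ 0.66419371 -0.2685621   0.01      ]
yaw -0.18322381272851837
-0.18501670969651113
body top corner (array([ 0.65381043, -0.18644243,  0.10932876]), np.float64(0.0010121606975471709)) (array([ 0.57673788, -0.17265797,  0.1113544 ]), np.float64(2.105766767859643e-05)) (array([ 0.56853934, -0.22968401,  0.11102424]), np.float64(0.0021265920767114493)) (array([ 0.64415925, -0.24249812,  0.11186881]), np.float64(0.0009913297650183854))
mouth (array([ 0.51633772, -0.19062249,  0.09876722]), np.float64(0.0048585132161433914))
```

```bash
cat >> h.py <<'E'
def rel(target,yaw,pos=None,rot=None):
    "shift in tool axes mm & spin from current pose to target world pose with tool down"
    s=sense()
    pos=s['position'] if pos is None else np.array(pos); rot=s['eef_rot'] if rot is None else rot
    Rm=R.from_euler('xyz',rot).as_matrix()
    d=Rm.T@(np.array(target)-pos)*1000
    sp=-(yaw-rot[2]); sp=(sp+np.pi)%(2*np.pi)-np.pi
    return np.round(d,1),round(sp,4)
E
python3 - <<'E'
from h import *
print(rel((.48,-.30,.24),1.0)); print(rel((.5313,.0755,.21),1.638))
E
```

```text
(array([ 298.1, -143.4,   -1.2]), np.float64(-0.5422))
(array([ 510. , -457.5,   29.2]), np.float64(-1.1802))
```

Request:
arm_command:
  series:
    - [[100,50,-24,0,-0.09],[100,100,-48,0,-0.18],[100,150,-72,0,-0.27],[100,200,-96,0,-0.36],[100,250,-120,0,-0.45],[100,298,-143,0,-0.54],[100,330,-190,4,-0.64],[100,362,-238,8,-0.74],[100,392,-283,12,-0.84],[100,422,-328,16,-0.94],[100,452,-372,20,-1.04],[100,482,-416,25,-1.14],[100,510,-457,29,-1.18],[100,510,-457,29,-1.18],[100,510,-457,29,-1.18],[100,510,-457,29,-1.18]]

```text
t: 2.15
position: [0.5317, 0.0729, 0.2102]
eef_rot: [-3.141, 0.001, 1.635]
contact_force: [-0.4, 0.1, -0.6]
finger_gap: 1.001
```

```bash
python3 - <<'E'
from h import *
s=sense();print(s['t'],s['position'],s['eef_rot'],s['qpos'])
w=camera("wrist")[:,:,::-1];cv2.imwrite("pics/w1.png",w)
P=[[.534,.0356,.087],[.5313,.0755,.095],[.5313,.0755,.033]]
print(wproj(P,s['position'],s['eef_rot']))
E
```

```text
2.15 [0.53173165 0.07294883 0.21018386] [-3.14122533e+00  9.04584185e-04  1.63514421e+00] [ 0.2542399   0.44741153 -0.64606469  1.77402623  0.31071155  1.02431644
 -0.44396491]
[[319.62903904 229.19173417]
 [319.56721106 188.68427175]
 [319.37375182 173.03440482]]
```

View pics/w1.png

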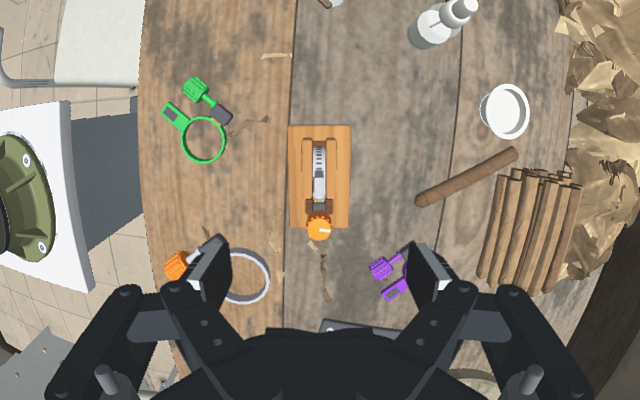

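```bash
python3 - <<'E'
from h import *
w=cv2.imread("pics/w1.png");crop(w,280,115,360,250,6,"w1c.png")
E
```

```text
(no output)
```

View pics/w1c.png

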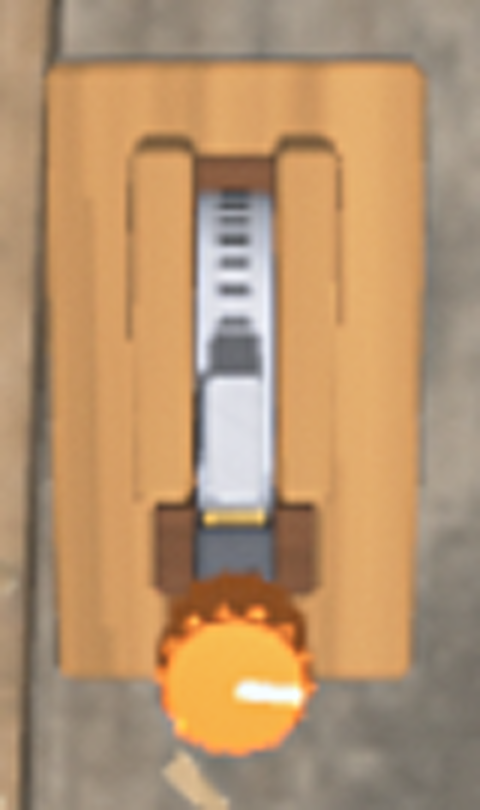

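Request:
arm_command:
  series:
    - [[100,2,0,40,0],[100,2,0,80,0],[100,2,0,115,0],[100,2,0,133,0],[100,2,0,133,0],[60,2,0,133,0],[30,2,0,133,0],[0,2,0,133,0],[0,2,0,133,0],[0,2,0,133,0],[0,2,0,133,0],[0,2,0,133,0]]
  force: 60

```text
t: 3.7
position: [0.5316, 0.0767, 0.0776]
eef_rot: [3.141, 0.0, 1.638]
contact_force: [-0.5, -0.6, 6.4]
finger_gap: 0.081
```

```bash
python3 - <<'E'
from h import *
s=sense();print(s['t'],s['position'],s['eef_rot'],s['contact_force'],s['wrist_torque'],s['finger_gap'])
w=camera("wrist")[:,:,::-1];cv2.imwrite("pics/w2.png",w)
s=camera("side")[:,:,::-1];crop(s,300,180,400,290,5,"s4.png")
E
```

```text
3.7 [0.53162731 0.0767251  0.07764995] [3.14132945e+00 1.45717700e-04 1.63775278e+00] [-0.47594398 -0.61008344  6.3955149 ] [-0.0817423   0.36148601 -0.03769276] 0.08125318314719457
```

View pics/w2.png

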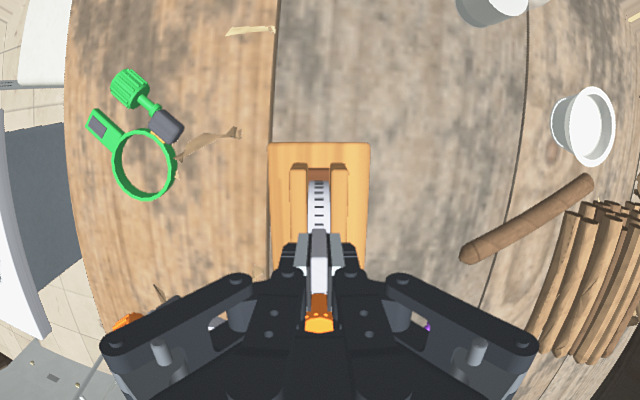

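View pics/s4.png

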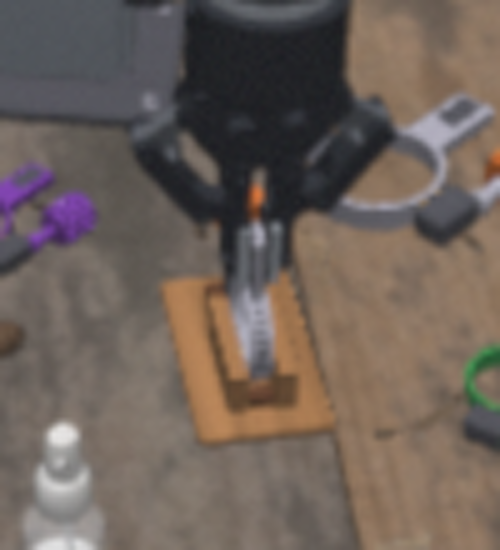

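Request:
arm_command:
  series:
    - [[0,0,0,-10,0],[0,0,0,-25,0],[0,0,0,-45,0],[0,0,0,-70,0],[0,0,0,-100,0],[0,0,0,-130,0],[0,0,0,-160,0],[0,0,0,-190,0],[0,0,0,-190,0],[0,0,0,-190,0]]

```text
t: 5.05
position: [0.5311, 0.0765, 0.2671]
eef_rot: [-3.141, 0.0, 1.638]
contact_force: [0.7, 0.3, -1.4]
finger_gap: 0.079
```

```bash
python3 - <<'E'
from h import *
s=sense();print(s['t'],s['position'],s['eef_rot'],s['contact_force'],s['wrist_torque'],s['finger_gap'])
print(rel((.50,-.27,.27),1.39))
w=camera("wrist")[:,:,::-1];cv2.imwrite("pics/w3.png",w)
E
```

```text
5.05 [0.5311139  0.0764801  0.26706433] [-3.14108789e+00  2.70507733e-04  1.63775498e+00] [ 0.70891255  0.32533271 -1.42984846] [ 0.07176599  0.02263414 -0.011011  ] 0.07935323398154187
(array([-343.6,  -54.2,   -2.8]), np.float64(0.2478))
```

View pics/w3.png

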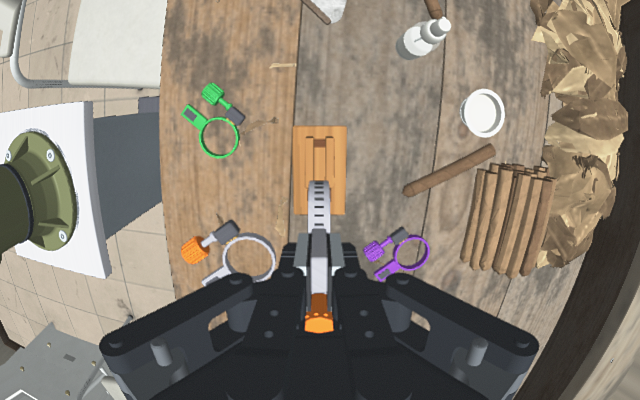

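Request:
arm_command:
  series:
    - [[0,-30,-5,0,0.02],[0,-80,-12,0,0.06],[0,-130,-20,0,0.09],[0,-180,-28,0,0.13],[0,-230,-36,0,0.17],[0,-280,-44,0,0.2],[0,-320,-50,0,0.23],[0,-340,-54,0,0.248],[0,-344,-54,0,0.248],[0,-344,-54,0,0.248],[0,-344,-54,0,0.248]]

```text
t: 6.48
position: [0.5013, -0.2682, 0.2675]
eef_rot: [3.141, -0.001, 1.393]
contact_force: [0.4, 0.5, -1.2]
finger_gap: 0.079
```

```bash
python3 - <<'E'
from h import *
s=sense();print(s['t'],s['position'],s['eef_rot'],s['contact_force'],s['qpos'])
np.save("w4.npy",np.r_[s['position'],s['eef_rot']])
w=camera("wrist")[:,:,::-1];cv2.imwrite("pics/w4.png",w)
crop(w,230,60,430,250,4,"w4c.png")
E
```

```text
6.475 [ 0.5012931  -0.26817346  0.26745625] [ 3.14134878e+00 -6.88012784e-04  1.39281109e+00] [ 0.38356724  0.47348237 -1.2198989 ] [ 0.80361669  0.42712372 -0.53970872  1.60434628  0.23207636  1.17460841
  0.03555041]
```

View pics/w4.png

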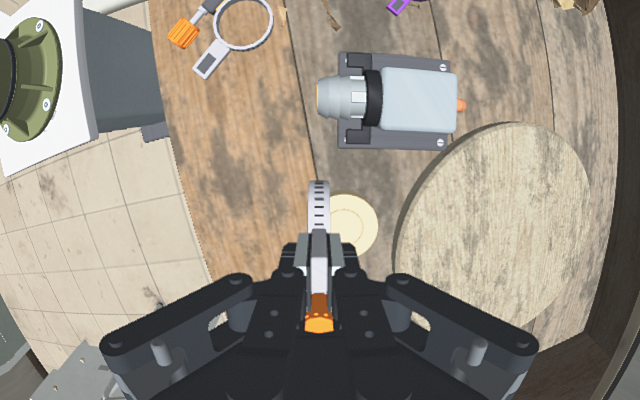

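View pics/w4c.png

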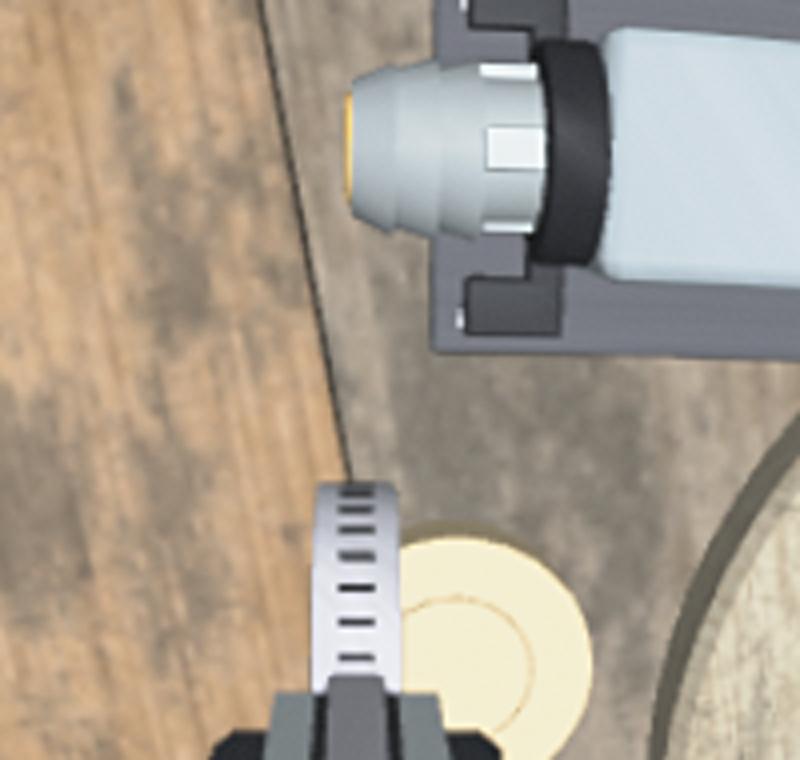

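```bash
cat > fit.py <<'E'
from h import *
from scipy.optimize import least_squares
st=np.load("w4.npy")
W=lambda x,y:((x+.5)/4-.5+230,(y+.5)/4-.5+60)
T3=lambda x,y:((x+.5)/7-.5+350,(y+.5)/7-.5+150)
S3=lambda x,y:((x+.5)/9-.5+280,(y+.5)/9-.5+145)
a=np.linspace(0,2*np.pi,181)
def circ(p,xo,r):
    L=np.c_[np.full(181,xo),r*np.cos(a),r*np.sin(a)]
    return L@R.from_euler('z',p[3]).as_matrix().T+p[:3]
def model(p):
    m=circ(p,-.038,.0165);c=circ(p,.006,.028)
    wm,wc=wproj(m,st[:3],st[3:]),wproj(c,st[:3],st[3:]);sm,tm=proj("side",m),proj("top",m);sc=proj("side",c)
    sx=np.arange(2)
    return {"wm_top":wm[:,1].min(),"wm_bot":wm[:,1].max(),"wm_u":wm[:,0].min(),"wc_top":wc[:,1].min(),"wc_bot":wc[:,1].max(),
     "wc_u":wc[np.argmin(wc[:,1]),0],"wc_u2":wc[np.argmax(wc[:,1]),0],
     "sm_top":sm[:,1].min(),"sm_bot":sm[:,1].max(),"sm_r":sm[:,0].max(),"sc_top":sc[:,1].min(),
     "tm_l":tm[:,0].min(),"tm_r":tm[:,0].max(),"tm_b":tm[:,1].max()}
meas={"wm_top":W(0,85)[1],"wm_bot":W(0,215)[1],"wm_u":W(347,0)[0],"wc_top":W(0,40)[1],"wc_bot":W(0,263)[1],"wc_u":W(535,0)[0],"wc_u2":W(529,0)[0],
 "sm_top":S3(0,143)[1],"sm_bot":S3(0,252)[1],"sm_r":S3(587,0)[0],"sc_top":S3(0,107)[1],
 "tm_l":T3(165,0)[0],"tm_r":T3(275,0)[0],"tm_b":T3(0,520)[1]}
if __name__=="__main__":
    K=list(meas)
    f=lambda p:[model(p)[k]-meas[k] for k in K]+[(p[3]+.18)*100]
    r=least_squares(f,[.555,-.2,.083,-.18],loss='soft_l1',x_scale=[.01,.01,.01,.05])
    print(r.x); print({k:round(float(v),2) for k,v in zip(K,r.fun)})
    for z in(.080,.083,.086):
        g=lambda q:[model([q[0],q[1],z,q[2]])[k]-meas[k] for k in K if k[0]=='w']
        r2=least_squares(g,[.555,-.2,-.18],x_scale=[.01,.01,.05]);print(z,r2.x,np.round(r2.fun,2))
E
python3 fit.py
```

```text
Traceback (most recent call last):
  File "fit.py", line 25, in <module>
    r=least_squares(f,[.555,-.2,.083,-.18],loss='soft_l1',x_scale=[.01,.01,.01,.05])
  File "fit.py", line 24, in <lambda>
    f=lambda p:[model(p)[k]-meas[k] for k in K]+[(p[3]+.18)*100]
                ~~~~~^^^
  File "fit.py", line 13, in model
    wm,wc=wproj(m,st[:3],st[3:]),wproj(c,st[:3],st[3:]);sm,tm=proj("side",m),proj("top",m);sc=proj("side",c)
                                 ~~~~~^^^^^^^^^^^^^^^^^
  File "h.py", line 18, in wproj
    i=camera_info("wrist");H=np.array(i['hand_eye']);Rm=R.from_euler('xyz',rot).as_matrix()
ValueError: time passes only in moves, steps and waits
```

```bash
sed -i 's/^from plant.*/import functools\nfrom plant import sense,camera\nfrom plant import camera_info as _ci\ncamera_info=functools.lru_cache(_ci)/' h.py; python3 fit.py; python3 -c "
from h import *;print(sense()['t'])"
```

```text
[ 0.55058081 -0.19578456  0.09920852 -0.17922806]
{'wm_top': -0.61, 'wm_bot': 0.53, 'wm_u': 0.67, 'wc_top': -0.2, 'wc_bot': 0.8, 'wc_u': -0.33, 'wc_u2': 0.36, 'sm_top': 0.63, 'sm_bot': -0.17, 'sm_r': 1.34, 'sc_top': -0.12, 'tm_l': -0.06, 'tm_r': -2.3, 'tm_b': 1.02}
0.08 [ 0.55222015 -0.19548748 -0.19089954] [ 0.03 -0.83  2.13  1.59 -0.8  -1.16 -1.03]
0.083 [ 0.55192881 -0.19551829 -0.18971945] [-0.09 -0.66  1.87  1.32 -0.57 -1.05 -0.88]
0.086 [ 0.55163833 -0.19554819 -0.1884757 ] [-0.22 -0.49  1.61  1.04 -0.33 -0.95 -0.72]
6.525
```

```bash
python3 - <<'E'
from h import *
st=np.load("w4.npy");Rm=R.from_euler('xyz',st[3:]).as_matrix()
a=np.linspace(0,2*np.pi,361)
for zo in(.040,.0443,.048):
  for yo in(-.0012,):
    for xo in(-.006,.006):
        # tool axes: x_t = clamp y, y_t = clamp x , z_t=-z
        L=np.c_[yo+.0275*np.cos(a),np.full(361,xo),zo-.0275*np.sin(a)]
        uv=wproj(L@Rm.T+st[:3],st[:3],st[3:]);i=uv[:,1].argmin();print(zo,xo,uv[i])
print(Rm.round(3))
sd=camera("side")[:,:,::-1];crop(sd,270,130,400,230,6,"s5.png")
E
```

```text
0.04 -0.006 [310.28020982 181.31356117]
0.04 0.006 [330.10944268 181.31849632]
0.0443 -0.006 [310.43739155 179.66875117]
0.0443 0.006 [329.88445401 179.67394388]
0.048 -0.006 [310.58464496 178.30798069]
0.048 0.006 [329.67363523 178.3133449 ]
[[ 0.177  0.984  0.   ]
 [ 0.984 -0.177  0.001]
 [ 0.001  0.    -1.   ]]
```

View pics/s5.png

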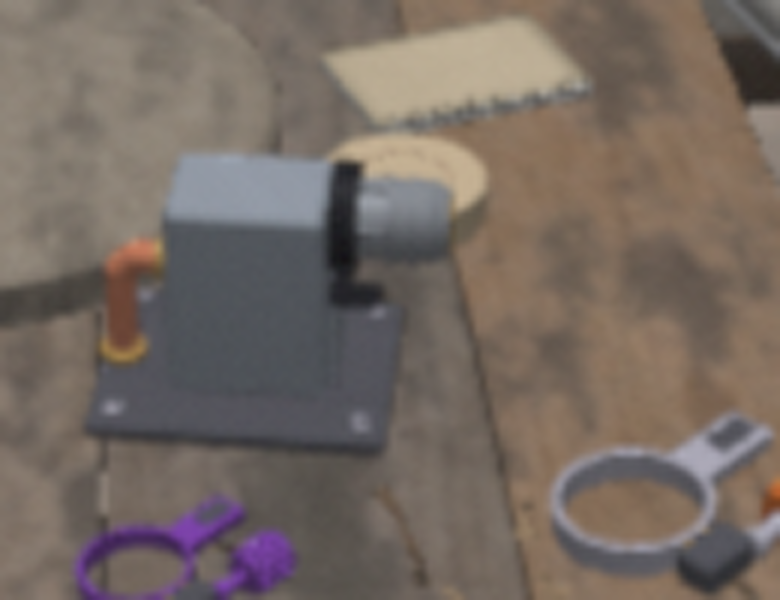

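```bash
python3 - <<'E'
from fit import *
sd=cv2.imread("pics/side0.png");w=cv2.imread("pics/w4.png")
k=8
S=cv2.resize(sd[140:220,275:365],None,fx=k,fy=k,interpolation=cv2.INTER_CUBIC)
p=[.5506,-.1958,.0992,-.179]
for q,col in((p,(0,255,0)),):
    for xo,r in((-.038,.0165),(.006,.028)):
        c=circ(q,xo,r);uv=(proj("side",c)-[275,140]+.5)*k-.5
        cv2.polylines(S,[np.round(uv).astype(np.int32)],True,col,1)
cv2.imwrite("pics/o1.png",S)
k=5
S=cv2.resize(w[60:135,305:405],None,fx=k,fy=k,interpolation=cv2.INTER_CUBIC)
for xo,r in((-.038,.0165),(.006,.028)):
    c=circ(p,xo,r);uv=(wproj(c,st[:3],st[3:])-[305,60]+.5)*k-.5
    cv2.polylines(S,[np.round(uv).astype(np.int32)],True,(0,255,0),1)
cv2.imwrite("pics/o2.png",S)
E
```

```text
(no output)
```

View pics/o1.png

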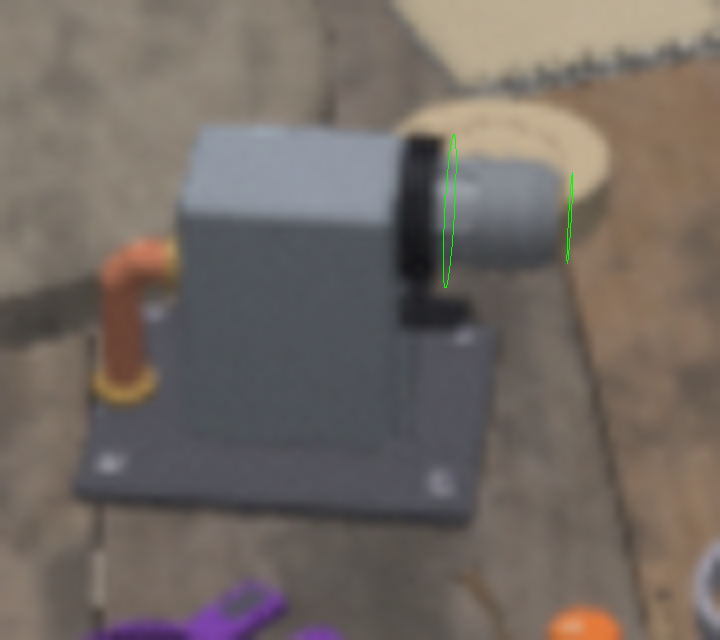

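View pics/o2.png

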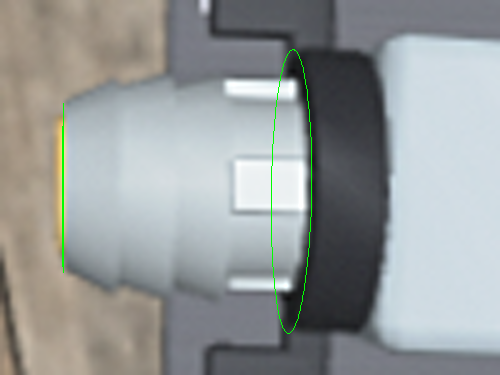

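```bash
python3 - <<'E'
from h import *
print(rel((.4878,-.1831,.1438),1.391))
E
```

```text
(array([ 81.9, -28.4, 123.8]), np.float64(0.001))
```

Request:
arm_command:
  series:
    - [[0,30,-10,0,0],[0,60,-20,0,0],[0,80,-28,0,0],[0,82,-28,0,0],[0,82,-28,25,0],[0,82,-28,60,0],[0,82,-28,90,0],[0,82,-28,112,0],[0,82,-28,124,0],[0,82,-28,124,0],[0,82,-28,124,0]]

```text
t: 7.95
position: [0.4886, -0.1848, 0.1441]
eef_rot: [3.14, 0.0, 1.39]
contact_force: [0.7, 0.3, -1.4]
finger_gap: 0.078
```

```bash
python3 - <<'E'
from h import *
s=sense();print(s['t'],s['position'],s['eef_rot'],s['contact_force'],s['wrist_torque'],s['finger_gap'])
np.save("w6.npy",np.r_[s['position'],s['eef_rot']])
w=camera("wrist")[:,:,::-1];cv2.imwrite("pics/w6.png",w)
sd=camera("side")[:,:,::-1];cv2.imwrite("pics/side6.png",sd);crop(sd,290,130,390,205,8,"s6.png")
E
```

```text
7.95 [ 0.48855501 -0.18479348  0.14406185] [3.14023438e+00 3.07207709e-04 1.38952204e+00] [ 0.74519257  0.30259442 -1.40883117] [ 0.04625385 -0.00621415  0.02211373] 0.07761006421389682
```

View pics/s6.png

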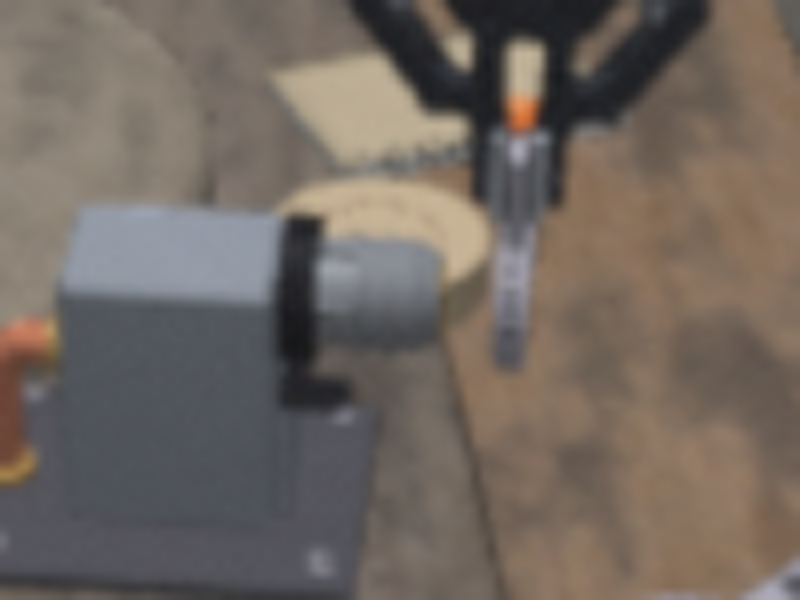

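View pics/w6.png

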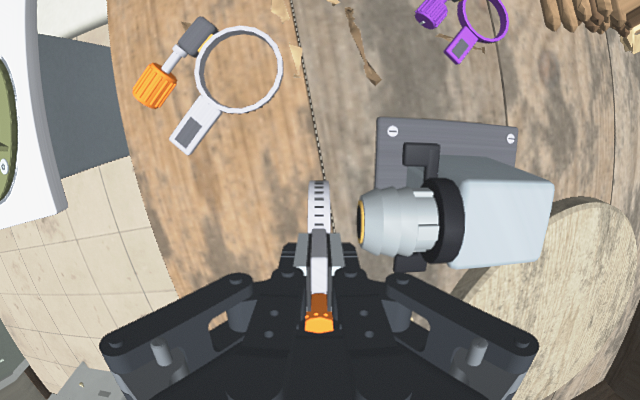

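```bash
cat > ov.py <<'E'
from fit import *
def ov(p,stn,sidef,wf,outs,outw,ringoff=(-.0012,0,.0443)):
    st=np.load(stn);Rm=R.from_euler('xyz',st[3:]).as_matrix();out={}
    curves=[(circ(p,-.038,.0165),(0,255,0)),(circ(p,.006,.028),(0,255,0))]
    for xo in(-.006,.006):
        L=np.c_[ringoff[0]+.0275*np.cos(a),np.full(181,ringoff[1]+xo),ringoff[2]-.0275*np.sin(a)]
        curves.append((L@Rm.T+st[:3],(0,0,255)))
    for im,x0,y0,x1,y1,k,f,o in((cv2.imread(sidef),290,130,390,205,8,lambda c:proj("side",c),outs),(cv2.imread(wf),290,170,490,280,4,lambda c:wproj(c,st[:3],st[3:]),outw)):
        S=cv2.resize(im[y0:y1,x0:x1],None,fx=k,fy=k,interpolation=cv2.INTER_CUBIC)
        for c,col in curves:
            uv=(f(c)-[x0,y0]+.5)*k-.5;cv2.polylines(S,[np.round(uv).astype(np.int32)],True,col,1)
        cv2.imwrite(o,S)
E
python3 - <<'E'
from ov import *
ov([.5506,-.1958,.0992,-.179],"w6.npy","pics/side6.png","pics/w6.png","pics/o3.png","pics/o4.png")
E
```

```text
(no output)
```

View pics/o3.png

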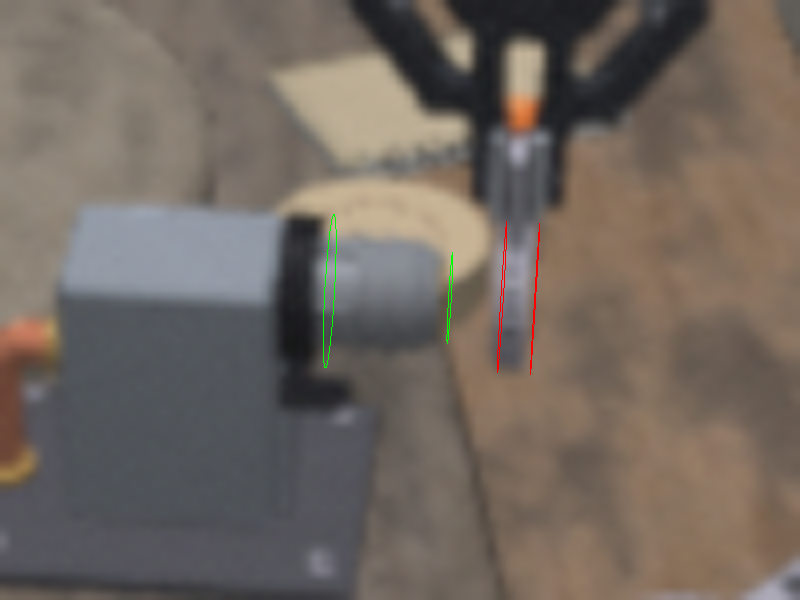

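View pics/o4.png

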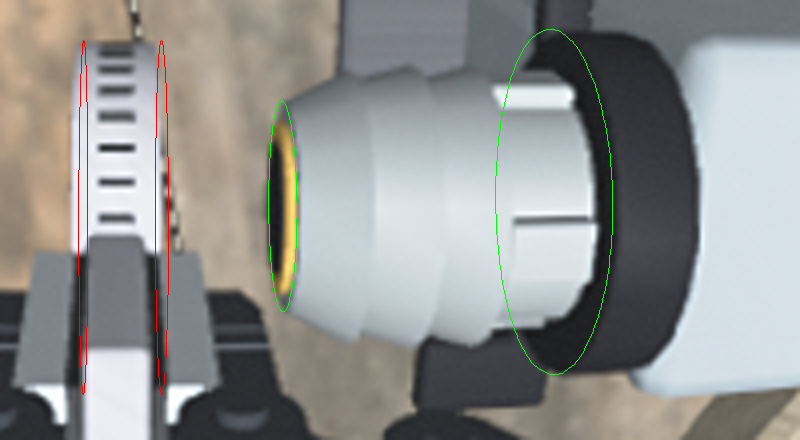

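Request:
arm_command:
  series:
    - [[0,1.5,0,0,0],[0,1.5,6,0,0],[0,1.5,12,0,0],[0,1.5,18,0,0],[0,1.5,23,0,0],[0,1.5,28,0,0],[0,1.5,32,0,0],[0,1.5,32,0,0]]

```text
t: 9.05
position: [0.5199, -0.1887, 0.1432]
eef_rot: [3.142, -0.0, 1.39]
contact_force: [-0.8, 0.2, -1.1]
finger_gap: 0.081
```

```bash
python3 - <<'E'
from h import *
s=sense();print(s['t'],s['position'],s['eef_rot'],s['contact_force'],s['wrist_torque'],s['finger_gap'])
np.save("w7.npy",np.r_[s['position'],s['eef_rot']])
w=camera("wrist")[:,:,::-1];cv2.imwrite("pics/w7.png",w)
sd=camera("side")[:,:,::-1];cv2.imwrite("pics/side7.png",sd)
from ov import *
ov([.5506,-.1958,.0992,-.179],"w7.npy","pics/side7.png","pics/w7.png","pics/o5.png","pics/o6.png")
E
```

```text
9.05 [ 0.51994811 -0.18872955  0.14322265] [ 3.14154637e+00 -1.18163246e-04  1.38985819e+00] [-0.82772378  0.18713332 -1.12325101] [ 0.02712928 -0.02743221 -0.00821373] 0.08132069795558677
```

View pics/o5.png

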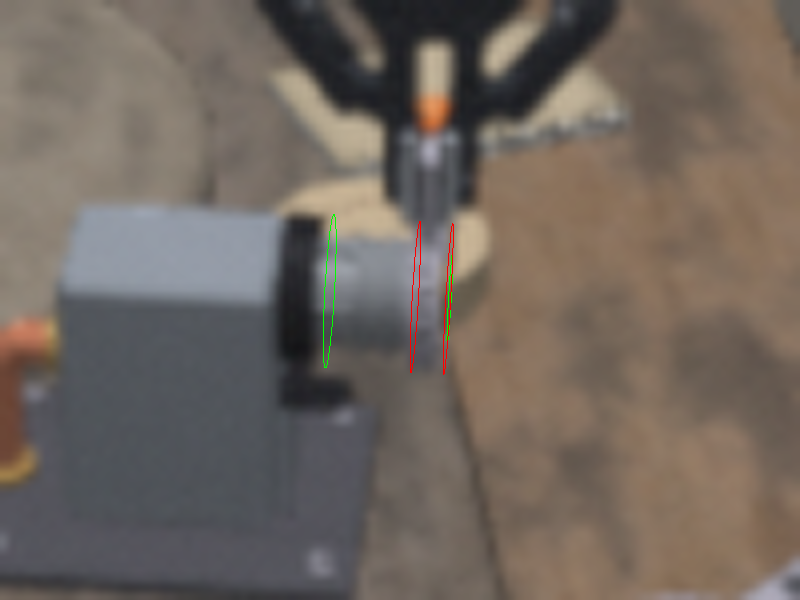

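View pics/o6.png

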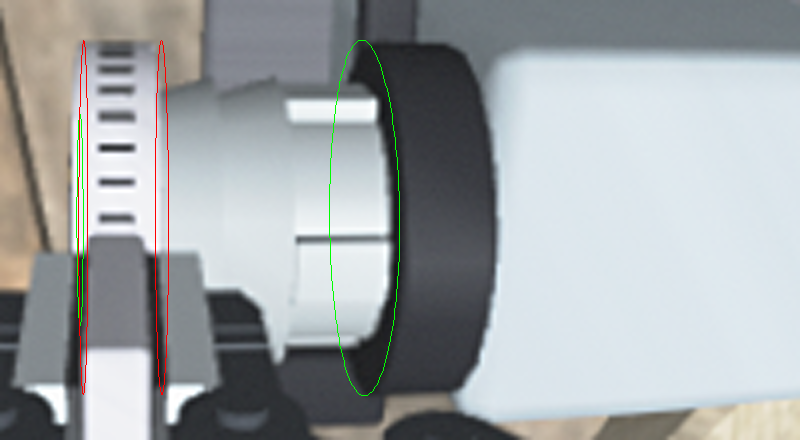

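Request:
arm_command:
  series:
    - [[0,0,4,0,0],[0,0,8,0,0],[0,0,12,0,0],[0,0,15,0,0],[0,0,15,0,0]]

```text
t: 9.78
position: [0.5347, -0.1914, 0.1432]
eef_rot: [-3.142, -0.0, 1.39]
contact_force: [-0.2, 0.6, -1.8]
finger_gap: 0.083
```

Request:
arm_command:
  series:
    - [[0,0,3,0,0],[0,0,6,0,0],[0,0,9,0,0],[0,0,11,0,0],[0,0,11,0,0]]

```text
t: 10.4
position: [0.5454, -0.1934, 0.1432]
eef_rot: [-3.142, -0.0, 1.39]
contact_force: [-0.3, -0.7, -1.8]
finger_gap: 0.081
```

Request:
arm_command:
  series:
    - [[0,0,1,0,0],[0,0,2,0,0],[0,0,3,0,0],[0,0,3,0,0]]

```text
t: 10.9
position: [0.5483, -0.1939, 0.1433]
eef_rot: [3.142, -0.0, 1.39]
contact_force: [0.1, 0.6, -1.9]
finger_gap: 0.083
```

Request:
arm_command:
  series:
    - [[0,0,0.5,0,0],[0,0,1,0,0],[0,0,1.5,0,0],[0,0,1.5,0,0]]

```text
t: 11.4
position: [0.5498, -0.1942, 0.1433]
eef_rot: [3.142, -0.0, 1.39]
contact_force: [-0.2, -1.7, -2.0]
finger_gap: 0.079
```

```bash
python3 - <<'E'
from h import *
s=sense();print(s['t'],s['position'],s['eef_rot'],s['contact_force'],s['wrist_torque'],s['finger_gap'])
np.save("w8.npy",np.r_[s['position'],s['eef_rot']])
w=camera("wrist")[:,:,::-1];cv2.imwrite("pics/w8.png",w);crop(w,280,150,480,290,4,"w8c.png")
E
```

```text
11.4 [ 0.54975868 -0.19423266  0.14328901] [ 3.14153533e+00 -5.29307656e-05  1.38974237e+00] [-0.16213341 -1.72785875 -2.02005412] [0.00424211 0.04933606 0.04122842] 0.07944492917705284
```

View pics/w8c.png

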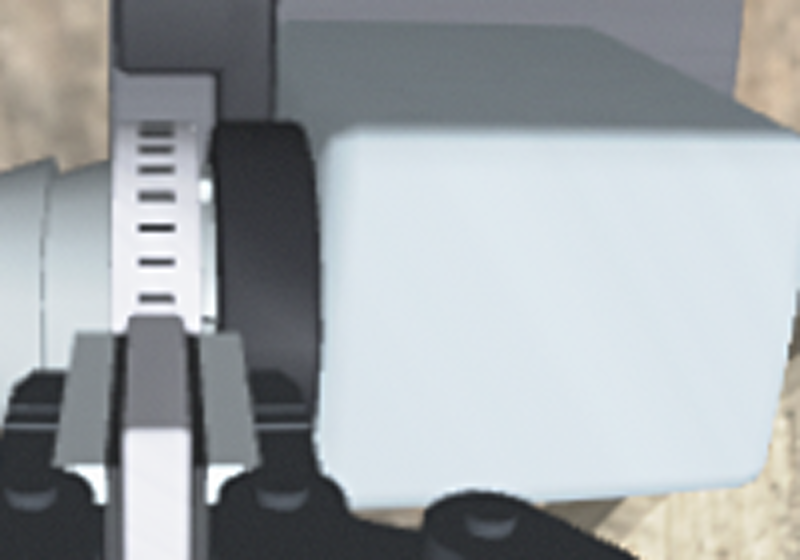

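Request:
arm_command:
  series:
    - [[0,0,0.5,0,0],[0,0,1,0,0],[0,0,1.5,0,0],[0,0,1.5,0,0]]

```text
t: 11.95
position: [0.5511, -0.1945, 0.1432]
eef_rot: [-3.141, -0.0, 1.39]
contact_force: [-0.6, -0.7, -0.6]
finger_gap: 0.081
```

Request:
arm_command:
  series:
    - [[0,0,0.4,0,0],[0,0,0.8,0,0],[0,0,0.8,0,0]]

```text
t: 12.32
position: [0.552, -0.1947, 0.1433]
eef_rot: [3.142, 0.0, 1.39]
contact_force: [-1.4, 0.1, -2.2]
finger_gap: 0.076
```

Request:
arm_command:
  series:
    - [[0,0,0.4,0,0],[0,0,0.8,0,0],[0,0,0.8,0,0]]

```text
t: 12.7
position: [0.5521, -0.1947, 0.1432]
eef_rot: [-3.14, 0.0, 1.39]
contact_force: [-3.3, -0.7, 1.3]
finger_gap: 0.081
```

Request:
arm_command:
  series:
    - [[0,0,0.3,0,0],[0,0,0.6,0,0],[0,0,0.6,0,0]]

```text
t: 13.08
position: [0.5522, -0.1947, 0.1432]
eef_rot: [-3.139, 0.0, 1.39]
contact_force: [-5.5, 0.1, 2.0]
finger_gap: 0.08
```

```bash
python3 - <<'E'
from h import *
s=sense();print(s['t'],s['position'],s['eef_rot'],s['contact_force'],s['wrist_torque'],s['finger_gap'])
np.save("w9.npy",np.r_[s['position'],s['eef_rot']])
w=camera("wrist")[:,:,::-1];cv2.imwrite("pics/w9.png",w);crop(w,280,150,440,290,5,"w9c.png")
E
```

```text
13.075 [ 0.55216594 -0.1947334   0.14315247] [-3.13918348e+00  2.67050118e-04  1.38974967e+00] [-5.50582954  0.13810118  2.03655161] [ 0.22703876  1.46740492 -0.02093195] 0.0798396625941095
```

View pics/w9c.png

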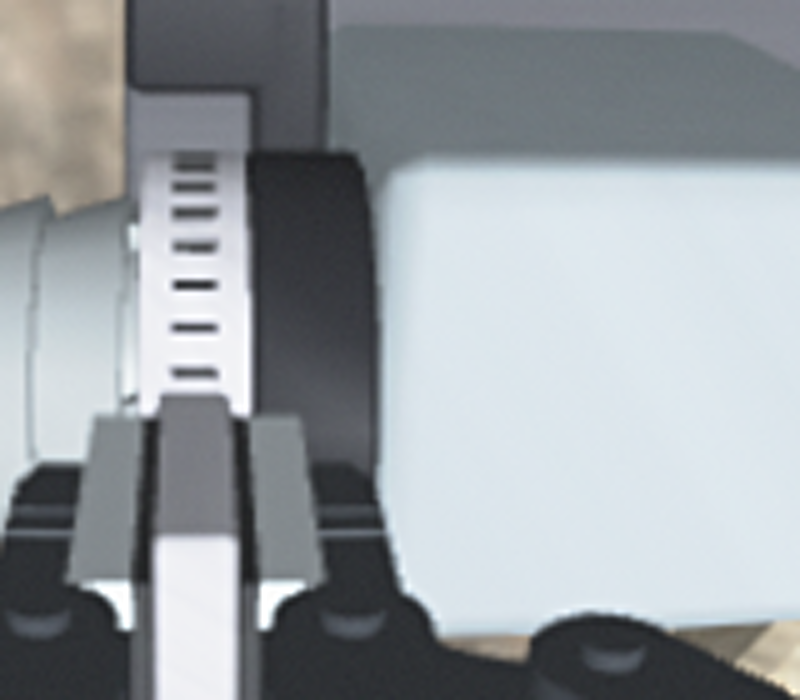

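Request:
arm_command:
  series:
    - [[0,0,-0.8,1,0],[0,0,-0.8,2,0],[0,0,-0.8,3,0],[0,0,-0.8,3,0]]

```text
t: 13.62
position: [0.5521, -0.1948, 0.1401]
eef_rot: [-3.141, 0.0, 1.39]
contact_force: [-5.2, 0.5, -0.4]
finger_gap: 0.076
```

```bash
python3 - <<'E'
from h import *
s=sense();print(s['t'],s['position'],s['eef_rot'],s['contact_force'],s['wrist_torque'],s['finger_gap'])
E
```

```text
13.625 [ 0.5521391  -0.19475752  0.14005046] [-3.14064419e+00  5.52707100e-05  1.38971634e+00] [-5.15066238  0.4724058  -0.42429628] [ 0.12788019  1.14682348 -0.03252168] 0.07622651087999713
```

Now open and rise.

Request:
arm_command:
  series:
    - [[15,0,0,0,0],[25,0,0,0,0],[40,0,0,0,0],[50,0,0,0,0],[50,0,0,0,0],[50,0,0,-20,0],[50,0,0,-50,0],[50,0,0,-80,0],[50,0,0,-100,0],[50,0,0,-100,0],[50,0,0,-100,0]]

```text
t: 15.0
position: [0.5521, -0.1948, 0.2394]
eef_rot: [-3.141, 0.0, 1.39]
contact_force: [0.6, -0.2, -0.0]
finger_gap: 0.496
```

```bash
python3 - <<'E'
from h import *
s=sense();print(s['t'],s['position'],s['eef_rot'],s['contact_force'],s['finger_gap'],s['qpos'])
np.save("w10.npy",np.r_[s['position'],s['eef_rot']])
w=camera("wrist")[:,:,::-1];cv2.imwrite("pics/w10.png",w);crop(w,240,140,440,290,4,"w10c.png")
sd=camera("side")[:,:,::-1];cv2.imwrite("pics/side10.png",sd);crop(sd,270,110,370,200,7,"s10.png")
E
```

```text
15.0 [ 0.55211829 -0.19477022  0.23944492] [-3.14052738e+00  1.13074284e-05  1.38973898e+00] [ 0.55512484 -0.20210122 -0.03661777] 0.4962548471028852 [ 0.63981404  0.47733656 -0.53699907  1.60484932  0.26245604  1.13315221
 -0.14129849]
```

View pics/w10.png

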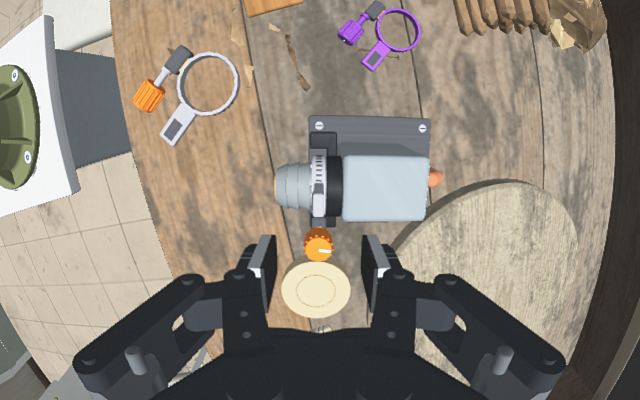

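View pics/w10c.png

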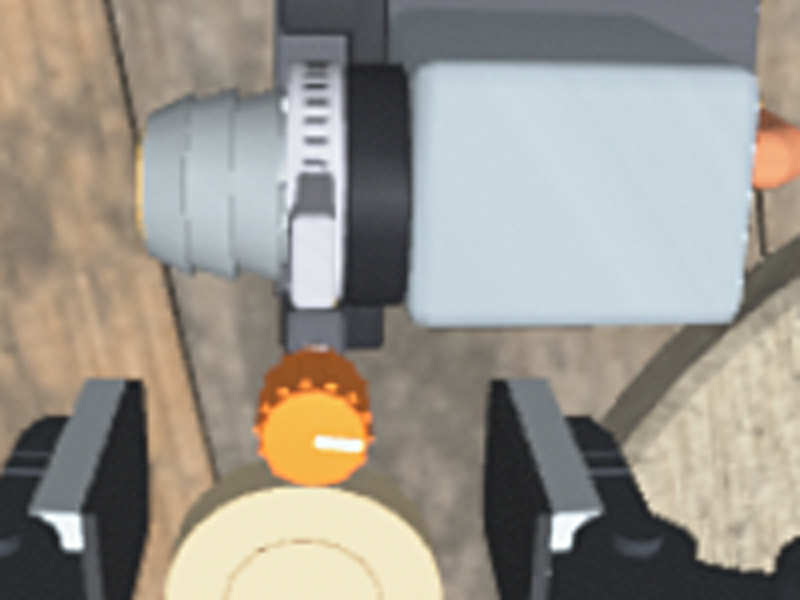

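View pics/s10.png

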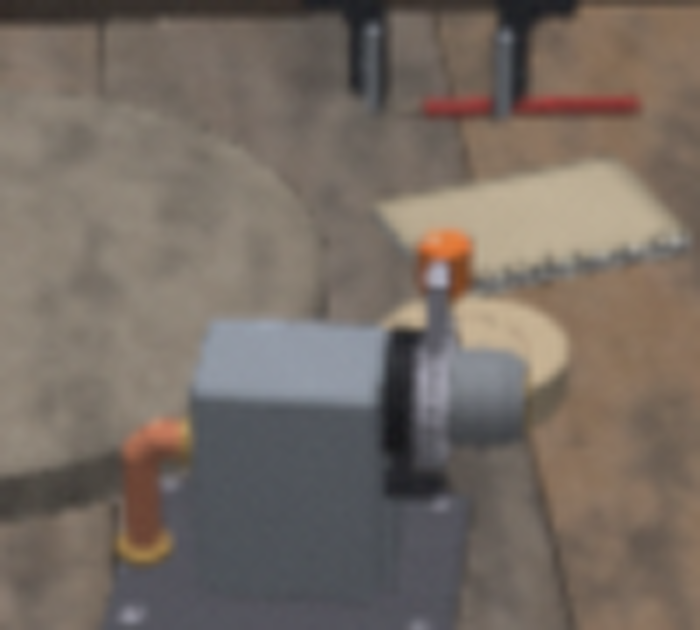

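```bash
python3 - <<'E'
from h import *
st=np.load("w10.npy")
for z in(.147,.149,.151):print(wonz((318.6,249.1),z,st[:3],st[3:]))
print(wproj([.5447,-.2354,.149],st[:3],st[3:]))
print(rel((.5447,-.2354,.225),1.39+2.6))
E
```

```text
[ 0.54346984 -0.2363197   0.147     ]
[ 0.54364802 -0.23535112  0.149     ]
[ 0.54382621 -0.23438254  0.151     ]
[[319.89065524 248.94422766]]
(array([-41.4,   0.2,  14.1]), np.float64(-2.6002))
```

Request:
arm_command:
  series:
    - [[50,-10,0,0,-0.15],[50,-25,0,0,-0.33],[50,-41,0,0,-0.5],[50,-41,0,0,-0.67],[50,-41,0,0,-0.85],[50,-41,0,0,-1.02],[50,-41,0,0,-1.2],[50,-41,0,0,-1.37],[50,-41,0,0,-1.55],[50,-41,0,0,-1.72],[50,-41,0,0,-1.9],[50,-41,0,0,-2.07],[50,-41,0,0,-2.25],[50,-41,0,0,-2.42],[50,-41,0,0,-2.6],[50,-41,0,14,-2.6],[50,-41,0,14,-2.6],[50,-41,0,14,-2.6]]

```text
t: 17.35
position: [0.5451, -0.235, 0.226]
eef_rot: [3.141, -0.0, -2.295]
contact_force: [0.7, -0.3, 0.7]
finger_gap: 0.5
```

```bash
python3 - <<'E'
from h import *
s=sense();print(s['t'],s['position'],s['eef_rot'],s['contact_force'],s['finger_gap'],s['qpos'])
np.save("w11.npy",np.r_[s['position'],s['eef_rot']])
st=np.load("w11.npy")
w=camera("wrist")[:,:,::-1];cv2.imwrite("pics/w11.png",w);crop(w,240,140,440,290,4,"w11c.png")
print(wproj([[.5447,-.2354,.149]],st[:3],st[3:]))
E
```

```text
17.35 [ 0.54507948 -0.23499164  0.22599553] [ 3.14111161e+00 -2.13282938e-04 -2.29546601e+00] [ 0.67877731 -0.28479179  0.65962812] 0.4998427489553399 [ 1.02833317  0.70587057 -1.21319556  1.60041901  0.67804168  1.31906587
  2.13251341]
[[317.93832105 206.98497513]]
```

View pics/w11.png

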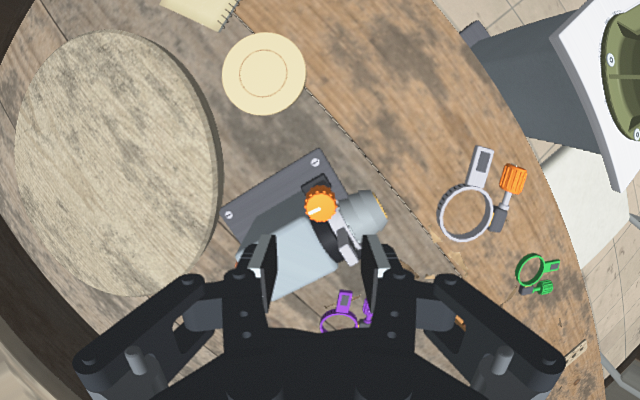

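View pics/w11c.png

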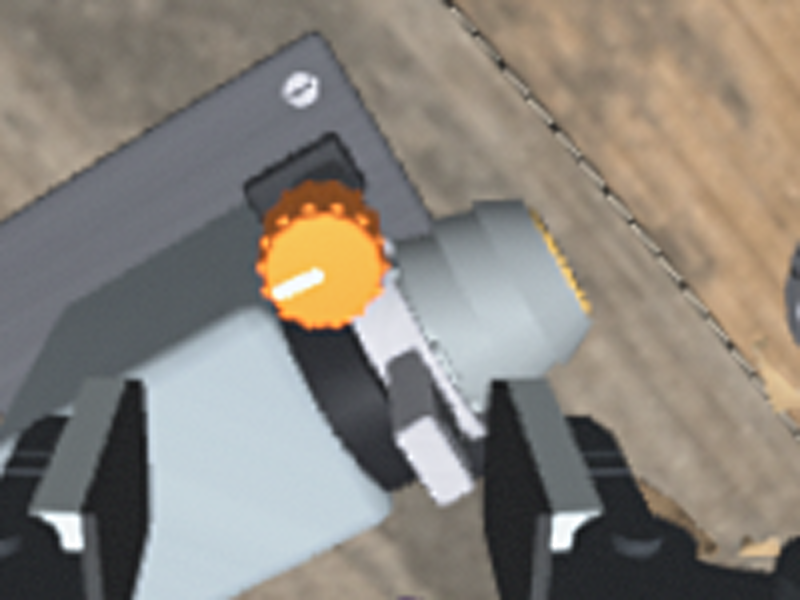

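```bash
python3 - <<'E'
from h import *
st=np.load("w11.npy");print(wonz((320.5,206.2),.149,st[:3],st[3:]))
print(rel((.5441,-.2356,.138),st[5]))
E
```

```text
[ 0.54291751 -0.23462115  0.149     ]
(array([ 1.3,  0.4, 88.3]), np.float64(0.0006))
```

Request:
arm_command:
  series:
    - [[50,1.2,1.3,25,0],[50,1.2,1.3,50,0],[50,1.2,1.3,70,0],[50,1.2,1.3,82,0],[50,1.2,1.3,88,0],[50,1.2,1.3,88,0],[50,1.2,1.3,88,0]]
  force: 60

```text
t: 18.27
position: [0.5438, -0.235, 0.1389]
eef_rot: [-3.141, 0.001, -2.293]
contact_force: [0.2, -0.6, -0.2]
finger_gap: 0.501
```

```bash
python3 - <<'E'
from h import *
s=sense();print(s['t'],s['position'],s['eef_rot'],s['contact_force'],s['wrist_torque'],s['finger_gap'],s['qpos'])
w=camera("wrist")[:,:,::-1];cv2.imwrite("pics/w12.png",w);crop(w,220,180,420,330,4,"w12c.png")
E
```

```text
18.275 [ 0.54382103 -0.23504827  0.13894535] [-3.14073167e+00  5.23328214e-04 -2.29345592e+00] [ 0.2426458  -0.64063378 -0.21716177] [-0.01355239 -0.01244004  0.07766954] 0.5011141334235464 [ 1.00212856  0.7870407  -1.14829853  1.72003288  0.77910401  1.16696626
  2.04802791]
```

View pics/w12c.png

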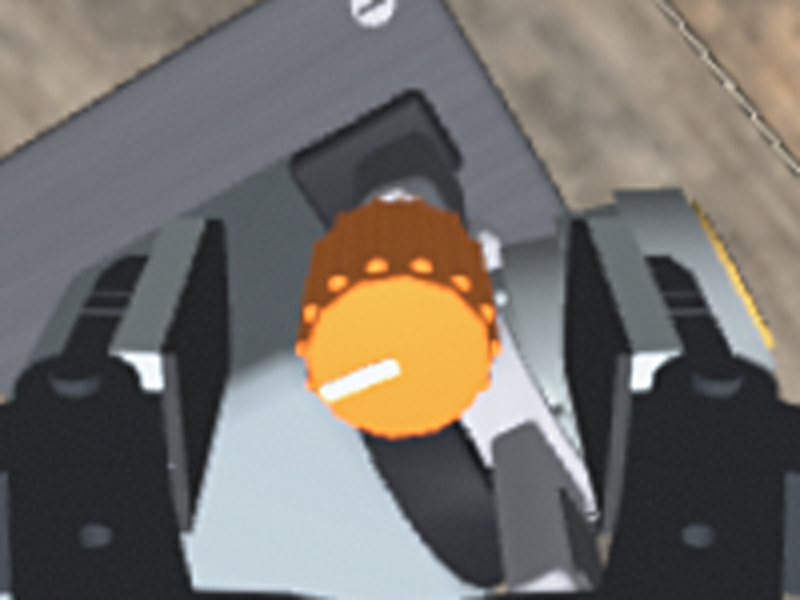

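Request:
arm_command:
  series:
    - [[40,0,0,0,0],[30,0,0,0,0],[20,0,0,0,0],[0,0,0,0,0],[0,0,0,0,0],[0,0,0,0,0]]
  force: 60

```text
t: 19.08
position: [0.5436, -0.2351, 0.1386]
eef_rot: [-3.141, 0.0, -2.293]
contact_force: [-1.0, -1.0, 5.5]
finger_gap: 0.229
```

```bash
python3 - <<'E'
from h import *
s=sense();print(s['t'],s['position'],s['eef_rot'],s['contact_force'],s['wrist_torque'],s['finger_gap'])
E
```

```text
19.075 [ 0.54360004 -0.2351462   0.13862353] [-3.14109180e+00  1.77257171e-04 -2.29349783e+00] [-1.02508267 -1.03908093  5.51771841] [-0.11835848  0.2040673   0.03356699] 0.22872450910220513
```

Request:
arm_command:
  series:
    - [[0,0,0,-0.3,0.1],[0,0,0,-0.3,0.2],[0,0,0,-0.3,0.3],[0,0,0,-0.3,0.4],[0,0,0,-0.3,0.5],[0,0,0,-0.3,0.6]]

```text
t: 19.82
position: [0.5433, -0.2346, 0.1387]
eef_rot: [3.141, -0.0, -2.896]
contact_force: [-0.7, 0.8, 3.8]
finger_gap: 0.23
```

```bash
python3 - <<'E'
from h import *
s=sense();print(s['t'],s['position'],s['eef_rot'],s['contact_force'],s['wrist_torque'],s['finger_gap'],s['qpos'])
E
```

```text
19.825 [ 0.54329675 -0.23461681  0.13865041] [ 3.14108209e+00 -8.46052872e-05 -2.89587447e+00] [-0.73562746  0.76039274  3.75201573] [0.30278413 0.28266608 0.1619813 ] 0.2303694166905252 [ 0.94288321  0.72051179 -0.99826919  1.72151785  0.67692866  1.08585468
  1.53896976]
```

Request:
arm_command:
  series:
    - [[0,0,0,0,0.1],[0,0,0,0,0.2],[0,0,0,0,0.3],[0,0,0,0,0.4]]

```text
t: 20.32
position: [0.5434, -0.2341, 0.1386]
eef_rot: [3.141, -0.0, 2.988]
contact_force: [-2.0, 1.9, 3.9]
finger_gap: 0.23
```

```bash
cat >> h.py <<'E'
def tq():
    s=sense();print(round(s['t'],2),s['position'].round(4),s['eef_rot'].round(4),"F",s['contact_force'].round(1),"T",s['wrist_torque'].round(3),round(s['finger_gap'],3),"q7",s['qpos'][6].round(2),"q3",s['qpos'][2].round(2))
E
python3 - <<'E'
from h import *
tq()
w=camera("wrist")[:,:,::-1];cv2.imwrite("pics/w13.png",w);crop(w,220,180,420,330,4,"w13c.png")
tq()
E
```

```text
20.32 [ 0.5434 -0.2341  0.1386] [ 3.1406e+00 -3.0000e-04  2.9877e+00] F [-2.   1.9  3.9] T [0.487 0.247 0.214] 0.23 q7 1.21 q3 -0.89
20.38 [ 0.5433 -0.2341  0.1387] [ 3.1408e+00 -3.0000e-04  2.9833e+00] F [-1.2  2.5  3.1] T [0.606 0.22  0.203] 0.235 q7 1.2 q3 -0.89
```

View pics/w13c.png

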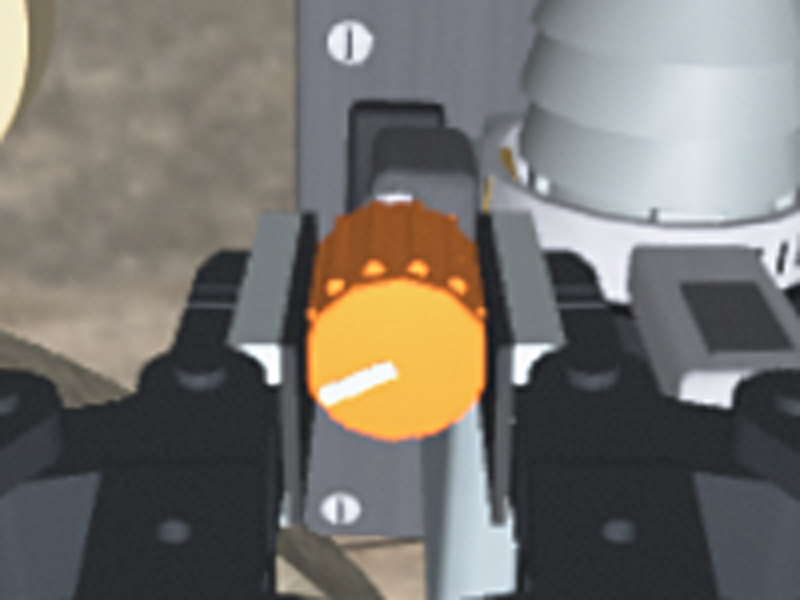

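Request:
arm_command:
  series:
    - [[0,0,0,0,0.1],[0,0,0,0,0.2],[0,0,0,0,0.3],[0,0,0,0,0.4]]

```text
t: 20.88
position: [0.5435, -0.2339, 0.1386]
eef_rot: [3.14, -0.001, 2.59]
contact_force: [-1.3, 3.8, 3.6]
finger_gap: 0.232
```

```bash
python3 -c "
from h import *
tq()"
```

```text
20.88 [ 0.5435 -0.2339  0.1386] [ 3.1404e+00 -7.0000e-04  2.5896e+00] F [-1.3  3.8  3.6] T [0.809 0.182 0.21 ] 0.232 q7 0.88 q3 -0.79
```

Request:
arm_command:
  series:
    - [[0,0,0,0,0.1],[0,0,0,0,0.2],[0,0,0,0,0.3]]

```text
t: 21.25
position: [0.5437, -0.2337, 0.1386]
eef_rot: [3.14, -0.001, 2.29]
contact_force: [0.4, 3.3, 3.1]
finger_gap: 0.231
```

```bash
python3 -c "
from h import *
tq()"
```

```text
21.25 [ 0.5437 -0.2337  0.1386] [ 3.1403e+00 -1.0000e-03  2.2898e+00] F [0.4 3.3 3.1] T [0.688 0.063 0.164] 0.231 q7 0.63 q3 -0.7
```

Request:
arm_command:
  series:
    - [[0,0,0,0,0.1],[0,0,0,0,0.2],[0,0,0,0,0.3]]

```text
t: 21.62
position: [0.5437, -0.2341, 0.1386]
eef_rot: [3.141, -0.001, 1.99]
contact_force: [-0.2, 1.7, 2.4]
finger_gap: 0.231
```

```bash
python3 -c "
from h import *
tq()"
```

```text
21.62 [ 0.5437 -0.2341  0.1386] [ 3.1409e+00 -7.0000e-04  1.9896e+00] F [-0.2  1.7  2.4] T [ 0.47  -0.01   0.232] 0.231 q7 0.38 q3 -0.62
```

Request:
arm_command:
  series:
    - [[0,0,0,0,0.1],[0,0,0,0,0.2],[0,0,0,0,0.3]]

```text
t: 22.0
position: [0.5437, -0.2347, 0.1387]
eef_rot: [3.141, -0.0, 1.689]
contact_force: [0.3, 0.8, 3.8]
finger_gap: 0.233
```

```bash
python3 -c "
from h import *
tq()
w=camera('wrist')[:,:,::-1];cv2.imwrite('pics/w14.png',w)
tq()"
```

```text
22.0 [ 0.5437 -0.2347  0.1387] [ 3.1411e+00 -1.0000e-04  1.6891e+00] F [0.3 0.8 3.8] T [ 0.121 -0.092  0.196] 0.233 q7 0.14 q3 -0.54
22.05 [ 0.5437 -0.2348  0.1386] [ 3.1411 -0.      1.6845] F [-0.1 -0.2  2.4] T [ 0.097 -0.184  0.252] 0.233 q7 0.13 q3 -0.54
```

View pics/w14.png

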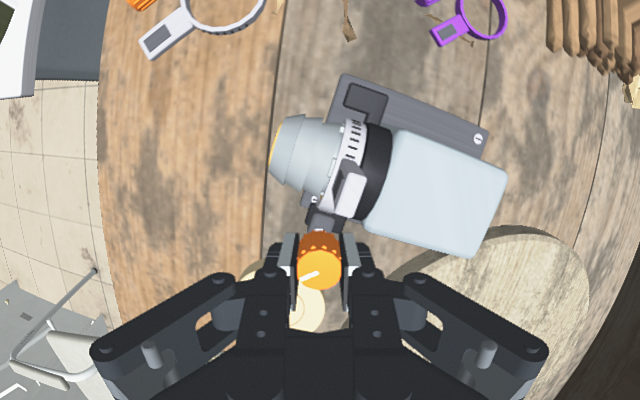

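```bash
python3 -c "
from h import *
w=cv2.imread('pics/w14.png');crop(w,260,70,460,220,4,'w14c.png')"
```

```text
(no output)
```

View pics/w14c.png

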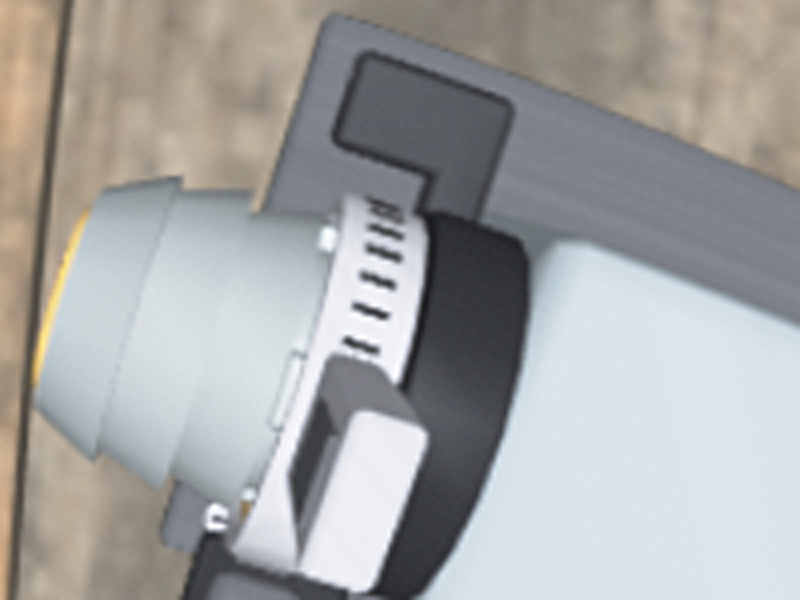

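Request:
arm_command:
  series:
    - [[0,0,0,0,0.1],[0,0,0,0,0.2]]

```text
t: 22.3
position: [0.5437, -0.2352, 0.1387]
eef_rot: [3.141, 0.0, 1.49]
contact_force: [-0.5, 0.6, 3.4]
finger_gap: 0.234
```

```bash
python3 -c "
from h import *
tq()"
```

```text
22.3 [ 0.5437 -0.2352  0.1387] [3.141e+00 2.000e-04 1.490e+00] F [-0.5  0.6  3.4] T [-0.048 -0.168  0.224] 0.234 q7 -0.03 q3 -0.48
```

Request:
arm_command:
  series:
    - [[0,0,0,0,0.1],[0,0,0,0,0.2]]

```text
t: 22.55
position: [0.5438, -0.2355, 0.1387]
eef_rot: [3.141, 0.0, 1.29]
contact_force: [0.3, -0.3, 2.8]
finger_gap: 0.231
```

```bash
python3 -c "
from h import *
tq()"
```

```text
22.55 [ 0.5438 -0.2355  0.1387] [3.1406e+00 4.0000e-04 1.2899e+00] F [ 0.3 -0.3  2.8] T [-0.199 -0.207  0.239] 0.231 q7 -0.19 q3 -0.42
```

Request:
arm_command:
  series:
    - [[0,0,0,0,0.1],[0,0,0,0,0.2]]

```text
t: 22.8
position: [0.544, -0.2358, 0.1387]
eef_rot: [3.14, 0.0, 1.09]
contact_force: [1.5, -1.4, 2.0]
finger_gap: 0.23
```

```bash
python3 -c "
from h import *
tq()"
```

```text
22.8 [ 0.544  -0.2358  0.1387] [3.1401e+00 3.0000e-04 1.0898e+00] F [ 1.5 -1.4  2. ] T [-0.412 -0.328  0.309] 0.23 q7 -0.35 q3 -0.37
```

Request:
arm_command:
  series:
    - [[0,0,0,0,0.1],[0,0,0,0,0.2]]

```text
t: 23.05
position: [0.5441, -0.236, 0.1388]
eef_rot: [3.14, 0.0, 0.89]
contact_force: [2.0, -2.3, 2.0]
finger_gap: 0.231
```

```bash
python3 -c "
from h import *
tq()"
```

```text
23.05 [ 0.5441 -0.236   0.1388] [3.1395e+00 1.0000e-04 8.8970e-01] F [ 2.  -2.3  2. ] T [-0.473 -0.416  0.268] 0.231 q7 -0.52 q3 -0.31
```

```bash
cat > avg.py <<'E'
from h import *
T=[];F=[]
for i in range(10):
    s=sense();T.append(s['wrist_torque']);F.append(s['contact_force']);camera('top')
print(s['t'],np.mean(T,0).round(3),np.std(T,0).round(3),np.mean(F,0).round(2),s['qpos'][6])
E
python3 avg.py
```

```text
23.5 [-0.868 -0.65   0.25 ] [0.185 0.151 0.019] [ 2.52 -3.74  1.66] -0.5159564071260775
```

Request:
arm_command:
  series:
    - [[0,0,0.4,0,0.07],[0,0,0.8,0,0.14],[0,0,0.8,0,0.2]]

```text
t: 23.92
position: [0.5442, -0.2363, 0.1388]
eef_rot: [3.141, -0.0, 0.689]
contact_force: [2.8, -4.5, 2.2]
finger_gap: 0.235
```

```bash
python3 -c "
from h import *
tq()"; python3 avg.py
```

```text
23.93 [ 0.5442 -0.2363  0.1388] [ 3.1406 -0.      0.6892] F [ 2.8 -4.5  2.2] T [-1.04  -0.536  0.305] 0.235 q7 -0.68 q3 -0.26
24.375 [-1.116 -0.552  0.302] [0.067 0.024 0.016] [ 2.57 -4.47  2.62] -0.6783457672155837
```

Request:
arm_command:
  series:
    - [[0,0,0.7,0,0],[0,0,1.4,0,0],[0,0,1.4,0,0]]

```text
t: 24.8
position: [0.5445, -0.2365, 0.1386]
eef_rot: [-3.141, 0.0, 0.691]
contact_force: [0.1, -2.6, 4.8]
finger_gap: 0.232
```

```bash
python3 -c "
from h import *
tq()"; python3 avg.py;  python3 -c "
from h import *
w=camera('wrist')[:,:,::-1];cv2.imwrite('pics/w15.png',w)"
```

```text
24.8 [ 0.5445 -0.2365  0.1386] [-3.1406e+00  5.0000e-04  6.9070e-01] F [ 0.1 -2.6  4.8] T [-0.654  0.014  0.298] 0.232 q7 -0.68 q3 -0.26
25.25 [-0.679 -0.009  0.281] [0.025 0.029 0.025] [-0.09 -2.77  5.09] -0.6783853695040085
```

View pics/w15.png

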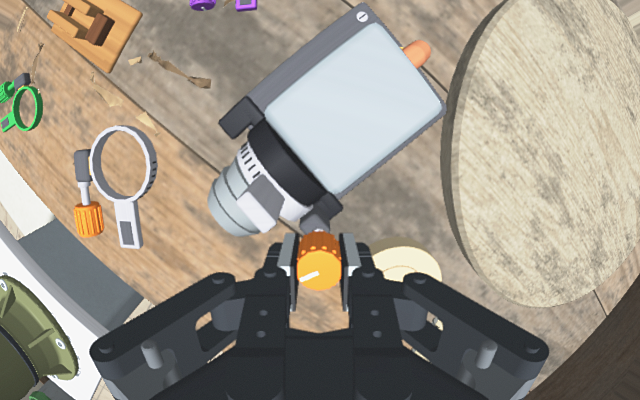

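Request:
arm_command:
  series:
    - [[0,0,0,0,0.06],[0,0,0,0,0.12],[0,0,0,0,0.12]]

```text
t: 25.72
position: [0.5445, -0.2366, 0.1387]
eef_rot: [-3.141, 0.001, 0.57]
contact_force: [-0.9, -2.9, 5.8]
finger_gap: 0.236
```

```bash
python3 avg.py
```

```text
26.175 [-0.793  0.029  0.289] [0.025 0.026 0.023] [-0.49 -3.2   5.46] -0.7757200834819957
```

Request:
arm_command:
  series:
    - [[0,0,0,0,0.04],[0,0,0,0,0.08],[0,0,0,0,0.08]]

```text
t: 26.6
position: [0.5446, -0.2368, 0.1387]
eef_rot: [-3.141, 0.001, 0.491]
contact_force: [0.7, -4.1, 6.0]
finger_gap: 0.233
```

```bash
python3 avg.py;python3 avg.py
```

```text
27.05 [-0.85   0.014  0.324] [0.034 0.03  0.031] [-0.13 -3.58  5.47] -0.8409871640056333
27.55 [-0.855  0.008  0.287] [0.037 0.022 0.029] [-0.21 -3.56  5.57] -0.8409785811671462
```

Request:
arm_command:
  series:
    - [[28,0,0,0,0],[33,0,0,0,0],[40,0,0,0,0],[45,0,0,0,0],[45,0,0,0,0],[45,0,0,-10,0],[45,0,0,-30,0],[45,0,0,-60,0],[45,0,0,-90,0],[45,0,0,-90,0],[45,0,0,-90,0]]

```text
t: 28.98
position: [0.5447, -0.2366, 0.2286]
eef_rot: [-3.142, 0.0, 0.49]
contact_force: [-0.3, 0.1, -0.1]
finger_gap: 0.448
```

```bash
python3 -c "
from h import *
tq()
w=camera('wrist')[:,:,::-1];cv2.imwrite('pics/w16.png',w);crop(w,220,90,420,240,4,'w16c.png')
sd=camera('side')[:,:,::-1];cv2.imwrite('pics/side16.png',sd);crop(sd,270,110,370,200,7,'s16.png')"
```

```text
28.98 [ 0.5447 -0.2366  0.2286] [-3.1415e+00  1.0000e-04  4.8970e-01] F [-0.3  0.1 -0.1] T [-0.053 -0.009  0.013] 0.448 q7 -0.82 q3 -0.21
```

View pics/w16.png

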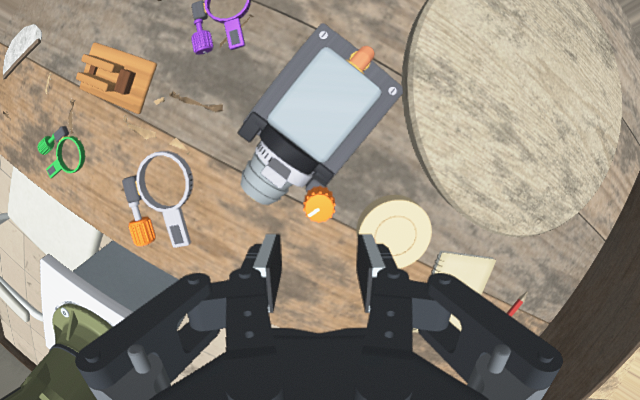

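View pics/w16c.png

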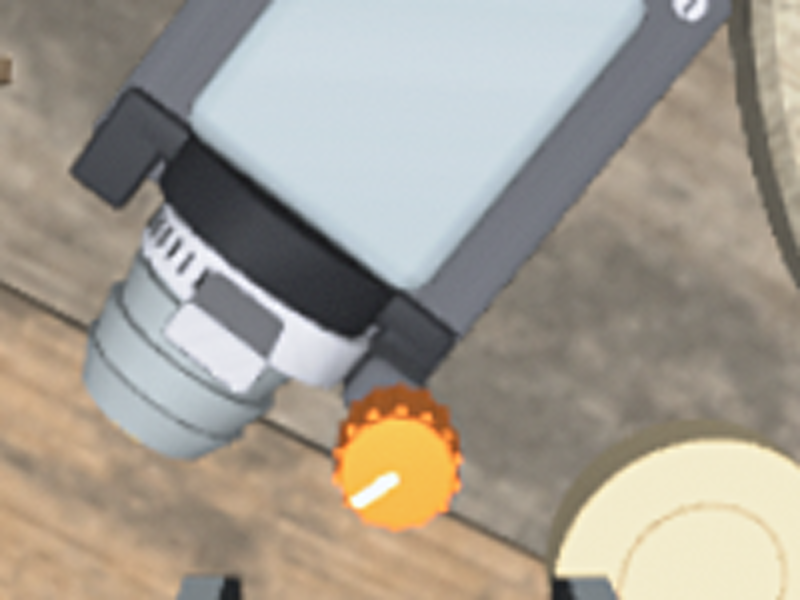

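View pics/s16.png

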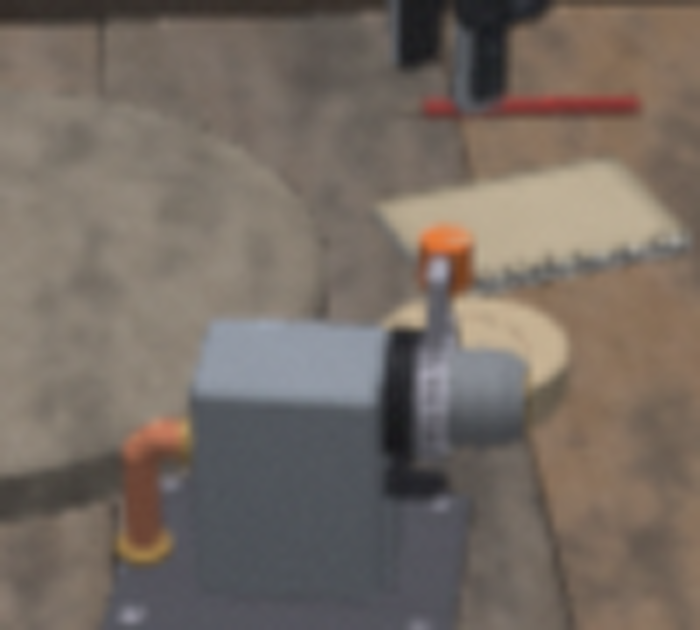

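```bash
python3 -c "
from h import *
print(rel((.53,-.26,.25),1.39))"
```

```text
(array([-23.7,  13.9, -22.2]), np.float64(-0.9003))
```

Request:
arm_command:
  series:
    - [[45,-6,4,-20,-0.15],[45,-12,8,-22,-0.3],[45,-20,12,-22,-0.45],[45,-24,14,-22,-0.6],[45,-24,14,-22,-0.75],[45,-24,14,-22,-0.9],[45,-24,14,-22,-0.9],[45,-24,14,-22,-0.9]]

```text
t: 30.08
position: [0.5301, -0.2603, 0.2501]
eef_rot: [-3.141, -0.0, 1.386]
contact_force: [0.6, -0.0, 0.3]
finger_gap: 0.451
```

```bash
python3 -c "
from h import *
tq()
w=camera('wrist')[:,:,::-1];cv2.imwrite('pics/w17.png',w);crop(w,280,80,440,220,5,'w17c.png')
t=camera('top')[:,:,::-1];cv2.imwrite('pics/top17.png',t)"
```

```text
30.07 [ 0.5301 -0.2603  0.2501] [-3.1408e+00 -4.0000e-04  1.3865e+00] F [ 0.6 -0.   0.3] T [0.017 0.055 0.015] 0.451 q7 0.03 q3 -0.44
```

View pics/w17c.png

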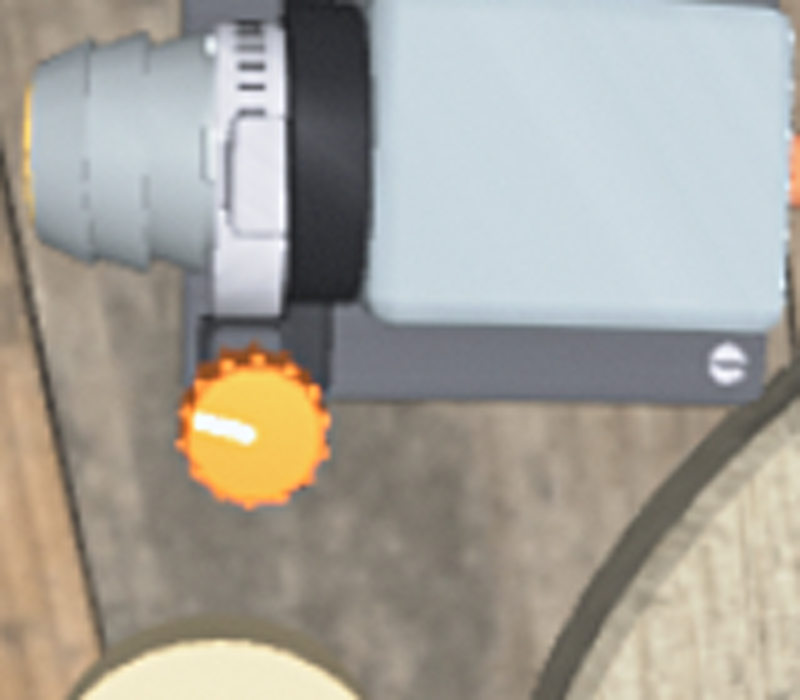

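View pics/top17.png

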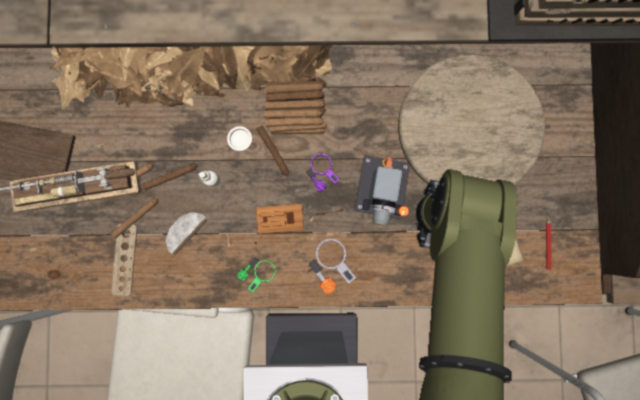

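```bash
python3 -c "
from plant import sign_off;print(sign_off())"
```

```text
the job is handed in; nothing more can be done
None
```

I took the small steel clamp out of the stand, slid it onto the stub until the band met the black collar, and turned its orange knob 3.5 rad clockwise to about 0.3 N m. I handed the job in at about 30 s of the 72 s allowed.

- **Seating:** collar contact showed as about 3 to 5 N along the slide. The last wrist view shows the band flush and square against the collar.
- **Torque:** the last averaged readings were 0.324 and 0.287 N m, so about 0.305. Single readings scattered by about 0.03 N m. Free running read about 0.16 to 0.23 N m, against the stated 0.2.
- **Knob position:** the white mark turned with the gripper during tightening. After release it shows about 3.35 rad net, the difference being the knob springing back by roughly 0.15 rad, as its stated give predicts.
- **Sideways load:** the clamp pulled on the gripper with 3 to 5 N while I tightened. I eased part of it, but about 3.6 N was still there when I let go, so the final seating force may differ slightly from what the torque reading suggests.
- **Bystanders:** the bottle and the cup look unmoved in the last top view. The arm hid the tape roll there, but the wrist and side views show it standing clear and untouched.
- **Cameras:** they disagreed with each other by about 1 to 2 mm. I relied on sizes compared within one picture and on contact force for the fit.

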